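# Walk the stone canister into its spill tray

## Task

The full canister of dental stone is too heavy to lift: take it by its handle, tip it up onto one corner and walk it, pivoting from corner to corner and always keeping at least one of its feet down, over the low rim and into its spill tray. Leave it standing with all four feet inside the rim, square with the tray, and let go. Do not disturb the plaster models, the mixing bowl or the spatula on the way, and do not let the canister fall over.

Things in the scene. Friction and masses are not known exactly. Their poses are not given: they have to be found in the camera images.
- canister: full square steel canister, grey clamped lid, black bar handle; 2 to 2.5 kg, centre of mass about 92 mm up; loose. Body 110 x 110 mm, from 12 to 162 mm up; lid 114 x 114 up to 172; whole height 224. Origin: middle of the underside at sole height, z up, x and y square to its sides. Tipped 10 degrees towards one foot it stands on that sole's outer edge, the two next soles 10 mm up
- handle (a point): middle of the handle, 213 mm above the soles on the canister's axis (axes as the canister's). The handle is a level bar fixed rigidly to the lid: 20 mm thick (along x), 104 mm long (along y), 22 mm high, its top at 224 mm, a 30 mm gap under it down to the lid; posts under its ends at y = -42 and +42 mm
- foot0 (a point): centre of the sole of a round rubber foot, 18 mm across and 12 mm high, under the canister at x = +42 mm, y = +42 mm in its frame. Friction on the bench about 0.6
- foot1 (a point): centre of the sole of a round rubber foot, 18 mm across and 12 mm high, under the canister at x = +42 mm, y = -42 mm in its frame. Friction on the bench about 0.6
- foot2 (a point): centre of the sole of a round rubber foot, 18 mm across and 12 mm high, under the canister at x = -42 mm, y = -42 mm in its frame. Friction on the bench about 0.6
- foot3 (a point): centre of the sole of a round rubber foot, 18 mm across and 12 mm high, under the canister at x = -42 mm, y = +42 mm in its frame. Friction on the bench about 0.6
- tray: spill tray fixed to the bench: thin steel sheet 162 x 162 mm outside, with a low dark rim all round, 6 mm high and 6 mm wide. Inside 150 x 150 mm; its floor is level with the bench (z = 0). The canister's belly, 12 mm up, passes over the rim; its feet do not. Origin: middle, at bench height, z up, x and y square to its sides
- vibrator: plaster vibrator behind the tray, fixed: a white case 130 mm (its x) by 120 mm (its y), with a dark top plate; 90 mm high; a knob stands out 12 mm from its face towards the tray. Origin under its middle, z up
- model_a: plaster model of a dental arch, in yellow cast stone: a base 64 mm wide (its y) and about 68 mm long (its x, from 31 mm behind the origin to 37 mm ahead), 22 mm high, with a horseshoe row of teeth up to 34 mm high. A bystander, loose. Origin under the middle of the base, z up
- model_b: plaster model of a dental arch, in whitish cast stone: a base 64 mm wide (its y) and about 68 mm long (its x, from 31 mm behind the origin to 37 mm ahead), 22 mm high, with a horseshoe row of teeth up to 34 mm high. A bystander, loose. Origin under the middle of the base, z up
- bowl: round grey mixing bowl, empty, 110 mm across the mouth, 58 mm high. A bystander, loose. Origin under its middle, z up
- spatula: plaster spatula lying flat: wooden handle and flat steel blade, 171 mm long in all (along its x, 85 mm either way from the origin), 20 mm wide, 10 mm high. A bystander, loose. Origin under its middle, z up
Not all that is in view belongs to the job. There is more than one size of the canister; the one meant has the size given above.

How it is judged:
On the way, in this order (a step that is already met when the one before it is completed fails the run):
1. the canister has been tipped up and stands on one foot alone, that sole's centre below 4 mm and the three others above 4 mm (((height (world z) of foot0 below 0.004 m and height (world z) of each of foot1, foot2, foot3 above 0.004 m) or (height (world z) of foot1 below 0.004 m and height (world z) of each of foot0, foot2, foot3 above 0.004 m) or (height (world z) of foot2 below 0.004 m and height (world z) of each of foot0, foot1, foot3 above 0.004 m) or (height (world z) of foot3 below 0.004 m and height (world z) of each of foot0, foot1, foot2 above 0.004 m))), for 0.2 s.
2. walking on, it stands on one foot alone and that foot is inside the tray's rim (((height (world z) of foot0 below 0.004 m and height (world z) of each of foot1, foot2, foot3 above 0.004 m and x of foot0 in the frame of tray between -0.067 and 0.067 m and y of foot0 in the frame of tray between -0.067 and 0.067 m) or (height (world z) of foot1 below 0.004 m and height (world z) of each of foot0, foot2, foot3 above 0.004 m and x of foot1 in the frame of tray between -0.067 and 0.067 m and y of foot1 in the frame of tray between -0.067 and 0.067 m) or (height (world z) of foot2 below 0.004 m and height (world z) of each of foot0, foot1, foot3 above 0.004 m and x of foot2 in the frame of tray between -0.067 and 0.067 m and y of foot2 in the frame of tray between -0.067 and 0.067 m) or (height (world z) of foot3 below 0.004 m and height (world z) of each of foot0, foot1, foot2 above 0.004 m and x of foot3 in the frame of tray between -0.067 and 0.067 m and y of foot3 in the frame of tray between -0.067 and 0.067 m))), for 0.2 s.
At the end, for the whole second after the job is handed in: all four soles in the tray (centres within 67 mm of its middle along both tray axes, under 3 mm high), canister upright within 0.03 rad, square with the tray within 0.2 rad whichever side faces front, at rest, let go; models, bowl and spatula within 12 mm of their start (x of foot0 in the frame of tray between -0.067 and 0.067 m and y of foot0 in the frame of tray between -0.067 and 0.067 m and x of foot1 in the frame of tray between -0.067 and 0.067 m and y of foot1 in the frame of tray between -0.067 and 0.067 m and x of foot2 in the frame of tray between -0.067 and 0.067 m and y of foot2 in the frame of tray between -0.067 and 0.067 m and x of foot3 in the frame of tray between -0.067 and 0.067 m and y of foot3 in the frame of tray between -0.067 and 0.067 m and height (world z) of each of foot0, foot1, foot2, foot3 below 0.003 m and angle between canister's own z axis and vertical below 0.03 rad and (angle between the x axis of canister and the x axis of tray, either way round below 0.2 rad or angle between the x axis of canister and the y axis of tray, either way round below 0.2 rad) and linear speed of canister below 0.01 m/s and angular speed of canister below 0.05 rad/s and contact force between the fingers and canister below 0.1 N and distance of each of model_a, model_b, bowl, spatula from where it was at the start of the episode below 0.012 m); the robot touches nothing.
It fails at once if the canister is lifted clear: all four soles' centres more than 4 mm above the bench at once (height (world z) of each of foot0, foot1, foot2, foot3 above 0.004 m).
It fails at once if the canister is tipped more than 0.45 rad (angle between canister's own z axis and vertical above 0.45 rad).
It fails at once if a plaster model is pushed more than 12 mm from where it stood or tipped more than 0.3 rad (distance of any of model_a, model_b from where it was at the start of the episode above 0.012 m or angle between any of model_a, model_b's own z axis and vertical above 0.3 rad).
It fails at once if the bowl or the spatula is pushed more than 12 mm from where it stood or tipped more than 0.3 rad (distance of any of bowl, spatula from where it was at the start of the episode above 0.012 m or angle between any of bowl, spatula's own z axis and vertical above 0.3 rad).
It also fails if it takes over 72 s, if anything falls off the work surface, if the arm or the gripper's body presses on something with over 40 N, if the wrist force passes 120 N, or if a joint passes its speed limit or range.

## Robot

A 6-joint arm with a two-finger parallel gripper is mounted at the origin on the work surface. World frame = base frame: x ahead of the robot, y to its left, z up, the work surface at z = 0. Lengths are in m, angles in rad, forces in N, time in s.
With the tool pointing down it reaches from about 0.35 to 0.975 m from the base axis. Payload 17.4 kg.
Tool frame: the origin (TCP) lies at the very end of the fingers, on their centre line; the grasp point (between the pads) lies arm.grip_depth behind it (arm.grip_depth is the distance from the TCP to the grasp point, in m); z points along the fingers, y is the direction in which the jaws open and shut (so a half turn about z gives the same grasp; the last joint's range is limited). The gripper opens to 85 mm and grips with 20 to 120 N. Pads are 22 mm wide; open, the fingers measure 114 mm over their backs; the gripper's body (76 mm by 85 mm) begins 54 mm behind the grasp point. The pads swing forward as they close: fully open they stand 13 mm farther back than shut.
Start: joints at [1.27, 0.116, 1.442, -0, 1.584, -0.038], TCP at [0.175, 0.652, 0.231] pointing down, gripper open.
Joint ranges: [-2.83, 2.83], [-0.83, 2.19], [0.07, 2.5], [-1.14, 4.28], [0.01, 3], [-2.97, 2.97]. Speed limits (rad/s): [1.89, 1.89, 2.22, 3.14, 3.14, 3.14].

## Interface

Orientations are given as [roll, pitch, yaw] about the fixed x, y, z axes, in that order (R = Rz(yaw) Ry(pitch) Rx(roll)).
In Python, from workcell import arm, imaging, spotter gives the robot as it stands. The module is installed in compiled form; this text tells all that it offers.
- The arm moves only by the tool arm_command, never from a script. Its argument "commands" is a list of rows, each an object of numbers: "grip": the finger opening in mm, from 0 to 85.4; "tx", "ty", "tz": the shift along the world's x, y, z in mm; "wx", "wy", "wz": the turn, a rotation vector about the world's x, y, z in degrees. A call has 1 to 8 rows; each row is the pose to reach, as a shift and turn from the pose commanded when the call began; what a row does not reach only later rows make up. A row lasts 1/8 s, in which the tool goes at most 62.5 mm and 10.7 degrees, less where a joint would pass 70% of its speed; a pose out of reach is approached as far as the arm can. A call with a gripper value outside its range is refused whole. The fingers move at their own pace and stop on an object; "force" is the grip in N (left out, the last holds). Time passes only in rows, so rows that repeat a pose let the fingers close. It gives the time, the measured TCP pose, the force and the opening at its end, in the units of the state.
- arm.sense(): the state, without advancing time (a new reading comes with each control period).
- imaging.grab_frame(name): name is "scene" or "top" or "wrist"; returns a dict with "pixels" (400x640x3 uint8, red, green, blue), "fx", "fy", "cx", "cy" (pixels), "eye" and "rotation" of the camera in the world; the wrist camera has in their place "mount" (4x4, takes a point from camera to tool coordinates, whose origin is the TCP and whose axes are the flange's). Camera axes: x right, y down, z forward; pixel columns grow to the right and rows downward; lengths in m; the calibration is good to about 2 mm. A picture is of the moment at which its call begins: read the wrist's pose just before it. There is no depth.
- arm.job_done(): hands the job in, once; it reports no verdict.
Trained networks look in a picture, given as the dict that the camera call returned (one of the last four; its "shot" number tells which), for a name from the list of things; names that differ only in an ending like _2 or _b are one class to them, and where a whole thing is asked for, a point or a joint stands for the part that bears it (a point fixed in the world has none). Each returns a list of dicts, best first, with "p" (0 to 1); they miss things now and then, are a little off and sometimes report something else, mostly with a low value. They report only what shows in the picture. A call takes as long as a camera call. They do not tell look-alikes from the thing itself.
- spotter.search_frame(picture, query): "uv" ([column, row] in pixels, amid what is visible of it).
- spotter.trace(picture, query): "pixels" (400x640 bool, what is visible of it) and "uv" ([column, row] in pixels, amid what is visible of it).
- spotter.spot_point(picture, query): "uv" ([column, row] in pixels: a listed point, or the origin of a listed thing).
The state is a dict: "clock": time; "qpos": joint angles; "dq": joint speeds; "tau": joint torques, N m; "tool_pos": TCP position; "tcp_rot": TCP orientation; "ft_force": force on the tool from outside, world axes, zero at the start; "torque": the same for the moment, N m; "finger_gap": finger opening in m.
Only numpy, scipy, OpenCV 4.12 (cv2) and the standard library are available. Lean on these libraries where they do the work, as an engineer would, in place of code of your own. Each camera call takes 0.05 s, during which the arm holds its last target.

## Working session

There is one attempt and no reset: what is moved stays moved. The work goes in short steps, Python scripts to look and compute and a tool call to move; the robot and the scene stay as the last step left them, time stands still between calls to the robot, and variables do not carry over. Pictures are saved under pics/ and viewed, and the job is handed in when it is done.

Besides the shell and the picture viewer there is one more tool, called as name([rows], argument=value, ...), one row to a line, values as JSON. arm_command: Moves the arm, as the interface text tells. Its arguments: {"type":"object","properties":{"commands":{"type":"array","items":{"type":"object","properties":{"grip":{"type":"number"},"tx":{"type":"number"},"ty":{"type":"number"},"tz":{"type":"number"},"wx":{"type":"number"},"wy":{"type":"number"},"wz":{"type":"number"}}}},"force":{"type":"number"}},"required":["commands"]}

```bash
mkdir -p pics; ls; cat > h.py <<'E'
import numpy as np, cv2
from workcell import arm, imaging, spotter
def save(f,n): cv2.imwrite('pics/'+n+'.png', cv2.cvtColor(f['pixels'],cv2.COLOR_RGB2BGR))
def ray(f,uv):
    d=np.array([(uv[0]-f['cx'])/f['fx'],(uv[1]-f['cy'])/f['fy'],1.]);return np.array(f['rotation'])@d
def onz(f,uv,z=0.):
    e=np.array(f['eye']);d=ray(f,uv);return e+d*(z-e[2])/d[2]
def proj(f,P):
    P=np.atleast_2d(P);c=(P-np.array(f['eye']))@np.array(f['rotation']);return np.c_[f['fx']*c[:,0]/c[:,2]+f['cx'],f['fy']*c[:,1]/c[:,2]+f['cy']]
E
python3 - <<'E'
from h import *
s=arm.sense();print(s, arm.grip_depth)
for n in ('scene','top'):
    f=imaging.grab_frame(n);save(f,n+'0');print(n,f['eye'],f['rotation'],f['fx'],f['cx'],f['cy'])
    for q in ('canister','handle','tray','vibrator','model_a','bowl','spatula','foot0','foot1','foot2','foot3'):
        print(q,[(np.round(r['uv'],1).tolist(),round(r['p'],2)) for r in spotter.spot_point(f,q)])
E
```

```text
pics
{'clock': 0.0, 'qpos': array([ 1.27019404e+00,  1.16480795e-01,  1.44226952e+00, -1.09305435e-05,
        1.58400309e+00, -3.78169916e-02]), 'dq': array([-0.00099773, -0.00062176,  0.00145417,  0.00130496, -0.00071228,
        0.00178435]), 'tau': array([ 3.66588953e-03, -7.31991363e+01, -6.32486916e+01,  1.18315788e-04,
        6.39555321e-03, -6.70621898e-05]), 'tool_pos': array([0.17531095, 0.65163613, 0.23056303]), 'tcp_rot': array([-3.14043232e+00, -3.29637782e-05,  2.87880720e+00]), 'ft_force': array([0.2087703 , 0.51697495, 0.15715055]), 'torque': array([-0.0148353 , -0.03420834, -0.00721928]), 'finger_gap': 0.08526018975257832} 0.0187
scene [ 1.11341759 -0.2612067   1.20616004] [-2.61689242 -0.00892489  1.27422461] 465.4684319092108 324.5921205609361 203.89000469172564
canister [([269.7, 228.0], 0.97), ([217.4, 288.8], 0.81), ([196.7, 222.0], 0.72), ([443.9, 266.8], 0.46)]
handle [([193.3, 241.8], 0.9), ([263.5, 189.3], 0.89), ([179.6, 190.4], 0.66), ([421.2, 214.5], 0.39)]
tray [([418.7, 213.0], 0.73), ([262.2, 181.4], 0.68)]
vibrator [([441.1, 264.6], 0.64)]
model_a [(
[... 1223 characters left out ...]
.1], 0.79), ([424.2, 194.2], 0.77), ([446.1, 258.5], 0.77), ([394.2, 228.1], 0.7), ([429.5, 244.2], 0.58)]
foot1 [([407.5, 160.7], 0.94), ([365.5, 196.0], 0.84), ([444.2, 226.6], 0.83), ([362.0, 226.1], 0.79), ([424.2, 194.2], 0.77), ([446.1, 258.5], 0.77), ([394.2, 228.1], 0.7), ([429.5, 244.2], 0.58)]
foot2 [([407.5, 160.7], 0.94), ([365.5, 196.0], 0.84), ([444.2, 226.6], 0.83), ([362.0, 226.1], 0.79), ([424.2, 194.2], 0.77), ([446.1, 258.5], 0.77), ([394.2, 228.1], 0.7), ([429.5, 244.2], 0.58)]
foot3 [([407.5, 160.7], 0.94), ([365.5, 196.0], 0.84), ([444.2, 226.6], 0.83), ([362.0, 226.1], 0.79), ([424.2, 194.2], 0.77), ([446.1, 258.5], 0.77), ([394.2, 228.1], 0.7), ([429.5, 244.2], 0.58)]
```

View pics/scene0.png

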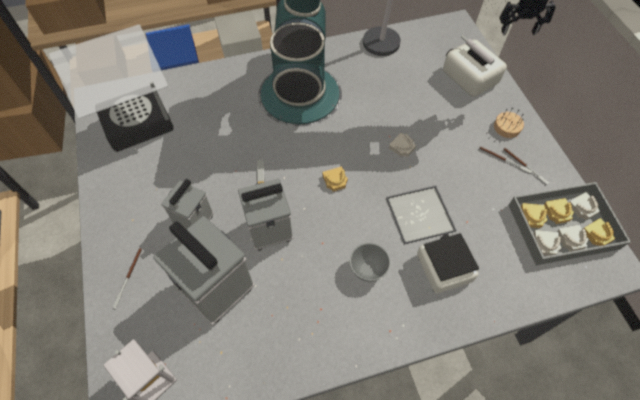

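View pics/top0.png

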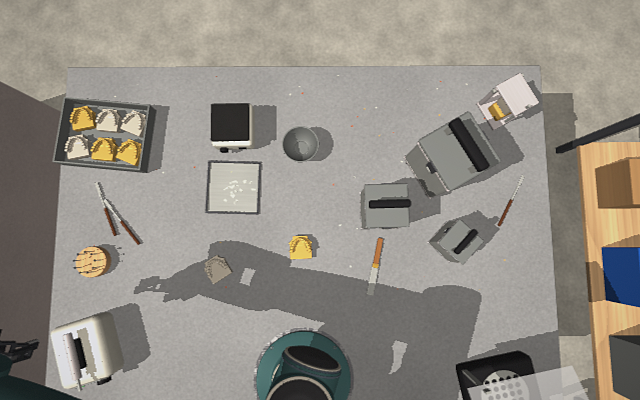

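```bash
cat >> h.py <<'E'
from scipy.spatial.transform import Rotation as R_
def fix(f):
    r=np.array(f['rotation'])
    if r.shape==(3,): f=dict(f); f['rotation']=R_.from_euler('xyz',r).as_matrix()
    return f
E
python3 - <<'E'
from h import *
for n in ('scene','top'):
    f0=imaging.grab_frame(n);f=fix(f0)
    print(n,np.round(f['rotation'],3).tolist())
    for q,z in (('canister',0),('handle',.213),('tray',0),('vibrator',0),('model_a',0),('bowl',0),('spatula',0)):
        print(q,[(np.round(onz(f,r['uv'],z),3)[:2].tolist(),round(r['p'],2)) for r in spotter.spot_point(f0,q)])
    c={'scene':(150,140,160,130),'top':(340,160,120,100)}[n]
    im=f0['pixels'][c[1]:c[1]+c[3],c[0]:c[0]+c[2]]
    save({'pixels':cv2.resize(im,None,fx=5,fy=5,interpolation=cv2.INTER_CUBIC)},n+'c')
    c={'scene':(330,160,160,130),'top':(180,80,160,120)}[n]
    im=f0['pixels'][c[1]:c[1]+c[3],c[0]:c[0]+c[2]]
    save({'pixels':cv2.resize(im,None,fx=5,fy=5,interpolation=cv2.INTER_CUBIC)},n+'t')
    for q in ('canister','handle','tray','spatula','bowl','model_a'):
        for r in spotter.trace(f0,q):
            m=r['pixels'].astype(np.uint8);print(q,r['uv'],round(r['p'],2),m.sum(),cv2.minAreaRect(np.argwhere(m)[:,::-1].astype(np.float32)))
E
```

```text
scene [[0.292, 0.829, -0.477], [0.956, -0.249, 0.154], [0.009, -0.501, -0.865]]
canister [([0.393, -0.422], 0.97), ([0.483, -0.222], 0.83), ([0.621, -0.402], 0.75), ([0.367, 0.011], 0.52)]
handle [([0.425, -0.421], 0.8), ([0.477, -0.223], 0.71), ([0.582, -0.405], 0.69)]
tray [([0.567, 0.221], 0.96)]
vibrator [([0.736, 0.215], 0.82)]
model_a [([0.367, 0.008], 0.96), ([0.323, 0.247], 0.57)]
bowl [([0.68, 0.008], 0.85)]
spatula [([0.316, -0.211], 0.5), ([0.677, 0.004], 0.47), ([0.354, -0.21], 0.2)]
canister [266.9, 211.7] 0.8 2798 ((267.3152770996094, 213.17196655273438), (65.63188171386719, 45.8802375793457), 73.61045837402344)
canister [205.8, 268.7] 0.74 6078 ((203.75003051757812, 263.2500305175781), (100.40914916992188, 72.83200073242188), 45.0)
canister [188.0, 200.8] 0.62 1566 ((188.48001098632812, 206.36001586914062), (48.80000686645508, 43.20000076293945), 36.869895935058594)
handle [267.9, 213.2] 0.76 2703 ((267.3095703125, 213.4823455810547), (63.95539474487305, 44.92147445678711), 73.49563598632812)
handle [204.9, 263.0] 0.75 6245 ((203.75003051757812, 263.2500305175781), (10
[... 1885 characters left out ...]
7314453125, 186.65826416015625), (54.06609344482422, 52.27903366088867), 1.7357045412063599)
spatula [376.2, 269.3] 0.87 378 ((374.4132080078125, 265.9119873046875), (8.208171844482422, 57.45720291137695), 8.530766487121582)
bowl [297.2, 144.1] 0.75 1029 ((300.2000427246094, 143.40000915527344), (35.77708435058594, 34.882659912109375), 63.43495178222656)
model_a [302.5, 248.6] 0.83 508 ((300.5, 246.5), (23.0, 23.0), 90.0)
model_a [218.4, 269.3] 0.62 527 ((217.15382385253906, 268.2307434082031), (23.852108001708984, 23.852108001708984), 56.30992889404297)
model_a [384.9, 206.4] 0.46 2137 ((385.0, 206.0), (46.0, 50.0), 90.0)
model_a [233.9, 125.4] 0.32 2017 ((233.0, 127.5), (49.0, 44.0), 90.0)
```

View pics/scenec.png

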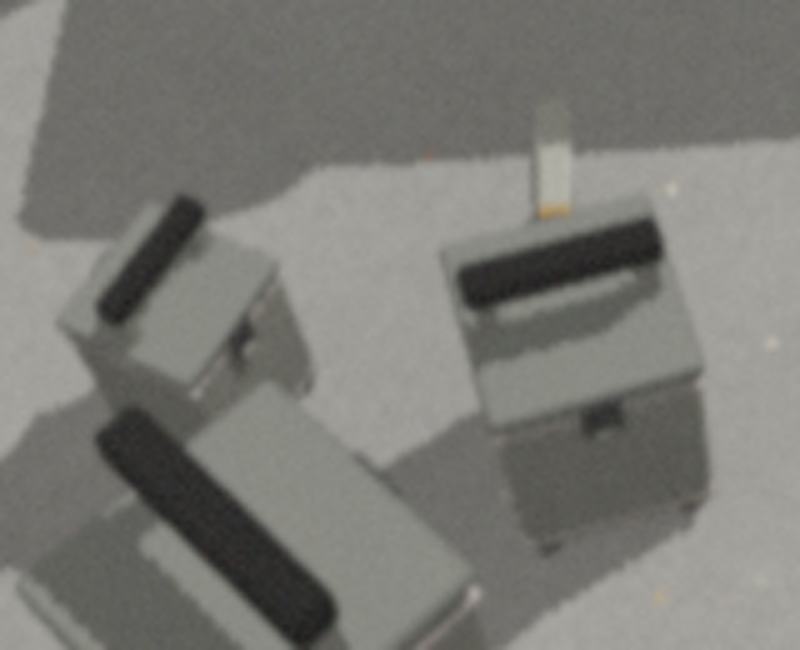

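View pics/topc.png

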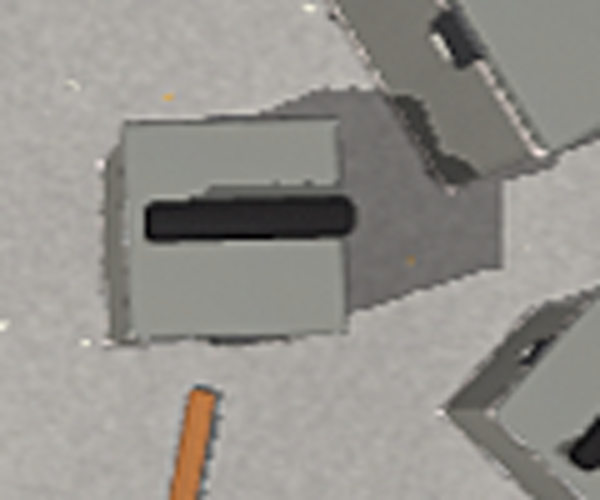

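View pics/topt.png

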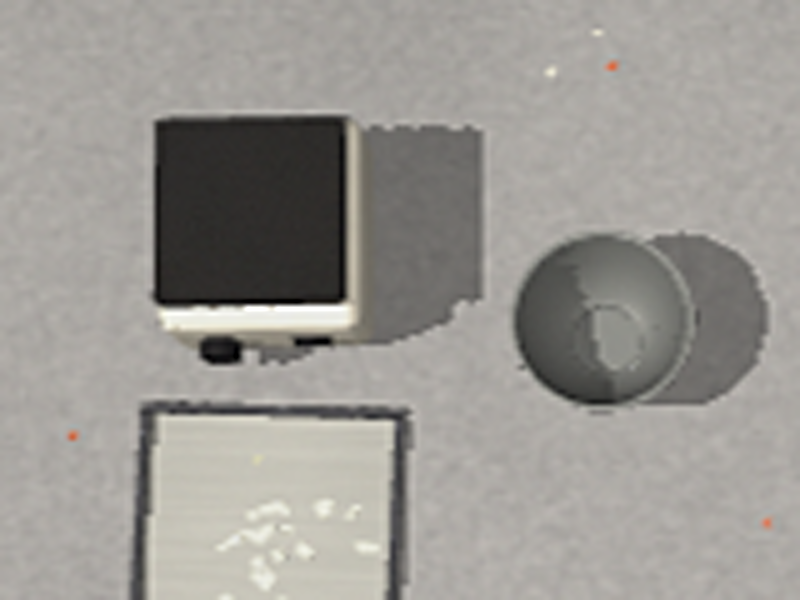

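View pics/scenet.png

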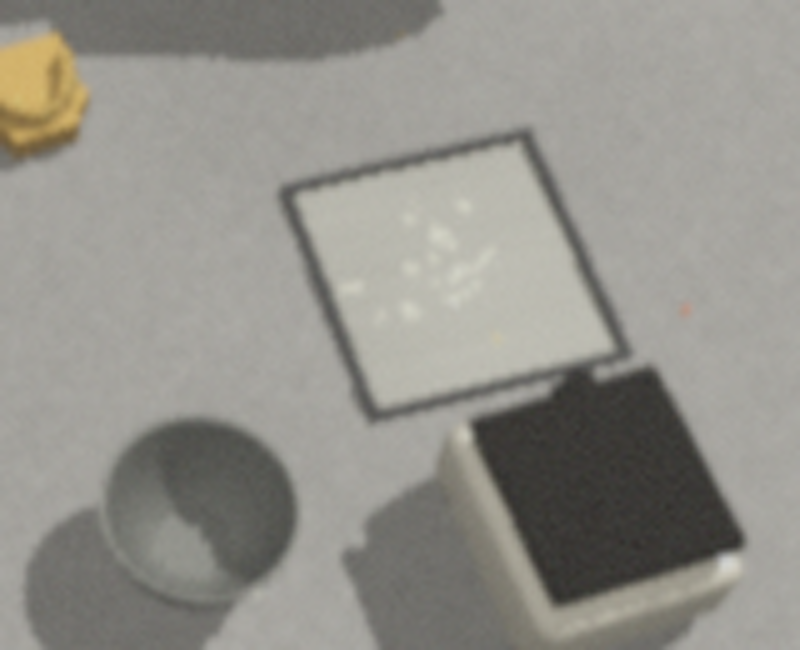

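```bash
python3 - <<'E'
from h import *
f=fix(imaging.grab_frame('top'));s=fix(imaging.grab_frame('scene'))
o=lambda c,x,y:(x+c[0]/5,y+c[1]/5)
L=np.array([onz(f,o(c,340,160),.172) for c in ((125,121),(338,119),(347,331),(133,337))])
print('lid top',L.round(4)[:,:2].tolist(),L.mean(0))
L2=np.array([onz(s,o(c,150,140),.172) for c in ((443,250),(650,195),(702,368),(492,428))])
print('lid scene',L2.round(4)[:,:2].tolist(),L2.mean(0))
H=np.array([onz(s,o(c,150,140),.224) for c in ((460,270),(655,220))]);print('handle scene',H.round(4))
H=np.array([onz(f,o(c,340,160),.224) for c in ((146,221),(355,216))]);print('handle top',H.round(4))
F=np.array([onz(s,o(c,150,140),.0) for c in ((550,550),(688,512))]);print('feet scene',F.round(4))
T=np.array([onz(s,o(c,330,160),.004) for c in ((282,188),(528,130),(628,352),(372,418))])
print('tray',T.round(4)[:,:2].tolist(),T.mean(0))
T=np.array([onz(f,o(c,180,80),.004) for c in ((142,403),(410,410))])
print('tray top',T.round(4)[:,:2].tolist())
g=f['pixels'][150:220,195:275];save({'pixels':cv2.resize(g,None,fx=8,fy=8,interpolation=cv2.INTER_CUBIC)},'tt')
for nm,ff,uvs in (('top',f,[(376.2,269.3)]),):
  pass
# spatula ends, models
V=np.array([onz(f,o(c,180,80),.09) for c in ((155,118),(345,116),(343,302),(157,304))]);print('vib plate',V.round(3)[:,:2].tolist())
print('bowl rim centre',onz(f,o((603,320),180,80),.058))
for q in ((380,237),(370,294)): print('spat',onz(f,q,.005))
E
```

```text
lid top [[0.5422, -0.1706], [0.5428, -0.282], [0.4321, -0.2836], [0.4294, -0.1729]] [ 0.48659885 -0.22726162  0.172     ]
lid scene [[0.4392, -0.28], [0.4369, -0.1682], [0.5459, -0.1688], [0.5489, -0.2779]] [ 0.49273272 -0.22371271  0.172     ]
handle scene [[ 0.4869 -0.2734  0.224 ]
 [ 0.4861 -0.1742  0.224 ]]
handle top [[ 0.4846 -0.1743  0.224 ]
 [ 0.4866 -0.2775  0.224 ]]
feet scene [[ 0.5405 -0.2659  0.    ]
 [ 0.54   -0.1852  0.    ]]
tray [[0.4836, 0.1371], [0.4882, 0.2963], [0.645, 0.29], [0.6414, 0.132]] [0.56454189 0.21385887 0.004     ]
tray top [[0.6421, 0.2902], [0.6371, 0.1256]]
vib plate [[0.792, 0.262], [0.792, 0.152], [0.682, 0.151], [0.681, 0.258]]
bowl rim centre [0.67933398 0.00432776 0.058     ]
spat [ 0.40662085 -0.23176818  0.005     ]
spat [ 0.23912441 -0.19882538  0.005     ]
```

View pics/tt.png

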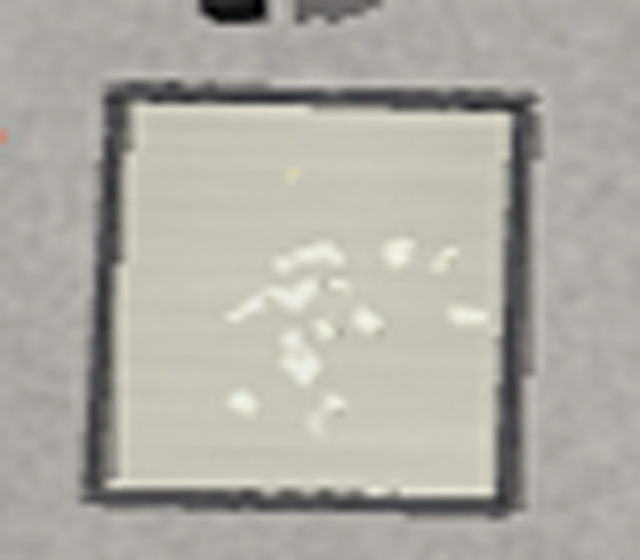

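arm_command([
  {"tz":60},
  {"tx":156,"ty":-438,"tz":90,"wz":-37},
  {"tx":156,"ty":-438,"tz":90,"wz":-37},
  {"tx":312,"ty":-877,"tz":90,"wz":-74},
  {"tx":312,"ty":-877,"tz":90,"wz":-74},
  {"tx":312,"ty":-877,"tz":90,"wz":-74},
  {"tx":312,"ty":-877,"tz":90,"wz":-74},
  {"tx":312,"ty":-877,"tz":90,"wz":-74},
], force=100)

```text
$.commands[0]: bad value
```

```bash
cat > plan.py <<'E'
import numpy as np, heapq, math, itertools
S=48.36
FT=np.array([[42,42],[42,-42],[-42,-42],[-42,42]])*1e-3
PV=np.sign(FT)*S*1e-3
TR=np.array([.563,.212]); ty=math.radians(-1.7)
def rot(a): c,s=math.cos(a),math.sin(a); return np.array([[c,-s],[s,c]])
CO=np.array([[57,57],[57,-57],[-57,-57],[-57,57]])*1e-3
# sample of square outline
t=np.linspace(-1,1,9)
OUT=np.r_[np.c_[t,np.ones(9)],np.c_[t,-np.ones(9)],np.c_[np.ones(9),t],np.c_[-np.ones(9),t]]*.057
def okbody(c,psi,start=False):
    p=OUT@rot(psi).T+c
    m=.016
    if (np.hypot(*(p-[.372,.012]).T)<.040+m).any(): return False
    if (np.hypot(*(p-[.680,.005]).T)<.055+m).any(): return False
    a=np.array([.4066,-.232]);b=np.array([.239,-.199]);d=b-a;k=np.clip((p-a)@d/(d@d),0,1)
    if (np.hypot(*(p-a-k[:,None]*d).T)<.010+.012).any(): return False
    if (p[:,1]<-.295).any(): return False
    if ((p[:,0]>.645)&(p[:,1]>.13)).any(): return False
    return True
def trayf(p): return (p-TR)@rot(ty)
def okfeet(c,psi):
    q=trayf(FT@rot(psi).T+c)
    m=np.abs(q).max(1)
    return not ((m>.0645)&(m<.092)).any(), (m<=.0645).sum()
def step(c,psi,f,d):
    P=c+rot(psi)@PV[f]; return P+rot(d)@(c-P), psi+d
def okstep(c,psi,f,d):
    for k in np.linspace(0,1,7)[1:]:
        if not okbody(*step(c,psi,f,d*k)): return False
    return okfeet(*step(c,psi,f,d))[0]
def done(c,psi,tol=.008,at=5):
    q=trayf(FT@rot(psi).T+c); a=(psi-ty+math.pi/4)%(math.pi/2)-math.pi/4
    return np.abs(q).max()<.042+tol+.0 and abs(a)<math.radians(at)
if __name__=='__main__':
    c0=np.array([.487,-.225]);p0=math.radians(1)
    degs=[-90,-80,-70,-60,-50,-40,-30,-20,20,30,40,50,60,70,80,90]
    import sys
    beam=[(0,c0,p0,[])];best=None
    for depth in range(1,9):
        nx={}
        for _,c,p,seq in beam:
            for f in range(4):
                if seq and seq[-1][0]==f: continue
                for d in degs:
                    d_=math.radians(d)
                    if abs(p+d_)>math.radians(75): continue
                    if not okstep(c,p,f,d_): continue
                    c2,p2=step(c,p,f,d_)
                    if done(c2,p2,.010): 
                        print(depth,seq+[(f,d)],c2,math.degrees(p2),trayf(c2)); best=1
                    if best: continue
                    q=abs(trayf(c2)); 
                    h=np.hypot(*(c2-TR))+.0005*sum(abs(x[1]) for x in seq)/10+.01*abs(math.degrees(p2))/45
                    key=(round(c2[0]/.008),round(c2[1]/.008),round(math.degrees(p2)/10))
                    if key not in nx or nx[key][0]>h: nx[key]=(h,c2,p2,seq+[(f,d)])
        if best: break
        beam=sorted(nx.values(),key=lambda x:x[0])[:700]
        print(depth,len(nx),beam[0][0])
E
python3 plan.py
python3 -c "
from h import *
s=arm.sense();print(s['clock'],s['tool_pos'],s['tcp_rot'],s['qpos'])"
```

```text
1 12 0.38089277181586206
2 191 0.2777137963785271
3 3041 0.23102842522412026
4 4510 0.15845228388582258
5 2451 0.1006162402106595
6 2047 0.03016558296270401
7 [(1, -30), (0, -40), (2, 70), (3, 70), (1, -70), (3, 60), (1, -60)] [0.56327579 0.20461435] 1.0000000000000013 [ 0.00049477 -0.00737422]
7 [(3, 70), (1, -60), (0, -30), (3, 90), (1, -60), (0, -80), (3, 70)] [0.56985702 0.20659402] 1.0000000000000142 [ 0.00701438 -0.00520018]
7 [(3, 40), (1, -40), (0, -70), (2, 80), (1, -30), (3, 90), (1, -70)] [0.55633192 0.21417177] 1.0000000000000142 [-0.00672958  0.001973  ]
7 [(3, 70), (1, -60), (3, 50), (1, -90), (2, 50), (0, -90), (3, 70)] [0.56440547 0.2112959 ] 0.9999999999999887 [ 0.00142574 -0.00066209]
2.7 [0.17536185 0.65183408 0.23134603] [3.14155431e+00 3.70963647e-06 2.87878409e+00] [ 1.27020514e+00  1.15971636e-01  1.44156175e+00 -2.25883854e-06
  1.58402081e+00 -3.77826550e-02]
```

arm_command([
  {"grip":85,"tx":0,"ty":0,"tz":60,"wx":0,"wy":0,"wz":0},
  {"grip":85,"tx":156,"ty":-438,"tz":90,"wx":0,"wy":0,"wz":-37},
  {"grip":85,"tx":156,"ty":-438,"tz":90,"wx":0,"wy":0,"wz":-37},
  {"grip":85,"tx":312,"ty":-877,"tz":90,"wx":0,"wy":0,"wz":-74},
  {"grip":85,"tx":312,"ty":-877,"tz":90,"wx":0,"wy":0,"wz":-74},
  {"grip":85,"tx":312,"ty":-877,"tz":90,"wx":0,"wy":0,"wz":-74},
  {"grip":85,"tx":312,"ty":-877,"tz":90,"wx":0,"wy":0,"wz":-74},
  {"grip":85,"tx":312,"ty":-877,"tz":90,"wx":0,"wy":0,"wz":-74},
], force=100)

```text
clock: 3.7
tool_pos: [0.3219, 0.2382, 0.3082]
tcp_rot: [3.141, -0.0, 1.582]
ft_force: [0.9, 0.1, -0.0]
finger_gap: 0.085
```

arm_command([
  {"grip":85,"tx":160,"ty":-450,"tz":12,"wx":0,"wy":0,"wz":0},
  {"grip":85,"tx":160,"ty":-450,"tz":12,"wx":0,"wy":0,"wz":0},
  {"grip":85,"tx":160,"ty":-450,"tz":12,"wx":0,"wy":0,"wz":0},
  {"grip":85,"tx":160,"ty":-450,"tz":12,"wx":0,"wy":0,"wz":0},
  {"grip":85,"tx":160,"ty":-450,"tz":12,"wx":0,"wy":0,"wz":0},
  {"grip":85,"tx":160,"ty":-450,"tz":12,"wx":0,"wy":0,"wz":0},
  {"grip":85,"tx":160,"ty":-450,"tz":12,"wx":0,"wy":0,"wz":0},
  {"grip":85,"tx":160,"ty":-450,"tz":12,"wx":0,"wy":0,"wz":0},
])

```text
clock: 4.7
tool_pos: [0.4822, -0.2127, 0.3196]
tcp_rot: [-3.141, -0.0, 1.586]
ft_force: [0.0, 0.4, 0.2]
finger_gap: 0.085
```

```bash
python3 - <<'E'
from h import *
s=arm.sense();print(s['clock'],s['tool_pos'],np.degrees(s['tcp_rot']),s['qpos'])
f=imaging.grab_frame('wrist');save(f,'w1')
M=np.array(f['mount']);print(M.round(4).tolist(),f['fx'],f['cx'],f['cy'])
E
```

```text
4.7 [ 0.4821505  -0.21267255  0.31962562] [-1.79983116e+02 -1.76963108e-03  9.08433098e+01] [-4.63770123e-01 -2.16542788e-01  1.62046757e+00 -1.09799535e-04
  1.73794369e+00 -4.78506911e-01]
[[0.0002, -0.9472, -0.3208, 0.0828], [1.0, -0.0, 0.0007, -0.0004], [-0.0007, -0.3208, 0.9472, -0.1416], [0.0, 0.0, 0.0, 1.0]] 337.11477569000965 320.7174289495496 202.77707233264294
```

View pics/w1.png

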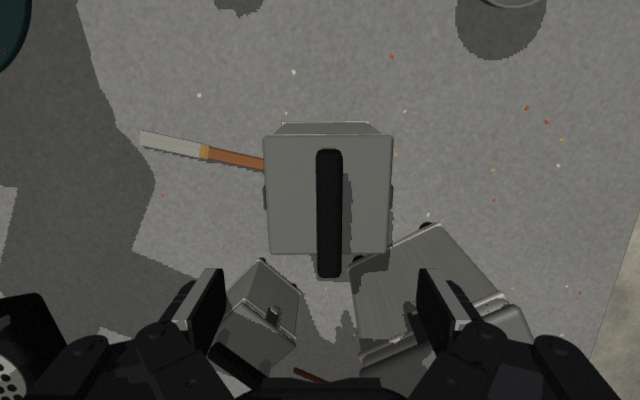

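```bash
cat >> h.py <<'E'
def wristcal(f,s):
    f=dict(f);M=np.array(f['mount']);R=R_.from_euler('xyz',s['tcp_rot']).as_matrix()
    f['rotation']=R@M[:3,:3];f['eye']=np.array(s['tool_pos'])+R@M[:3,3];return f
E
python3 - <<'E'
from h import *
s=arm.sense();f=wristcal(imaging.grab_frame('wrist'),s)
for uv,z in (((329,149),.224),((329,278),.224),((317,214),.224),((342,214),.224),((263,136),.172),((392,136),.172),((389,254),.172),((269,253),.172),((141,139),0.004)): print(uv,onz(f,uv,z).round(4))
E
```

```text
(329, 149) [ 0.4878 -0.1727  0.224 ]
(329, 278) [ 0.4901 -0.2762  0.224 ]
(317, 214) [ 0.4799 -0.2216  0.224 ]
(342, 214) [ 0.4986 -0.2213  0.224 ]
(263, 136) [ 0.4331 -0.1713  0.172 ]
(392, 136) [ 0.5423 -0.1698  0.172 ]
(389, 254) [ 0.5485 -0.2809  0.172 ]
(269, 253) [ 0.4343 -0.2815  0.172 ]
(141, 139) [ 0.2408 -0.2002  0.004 ]
```

arm_command([
  {"grip":85,"tx":6,"ty":-12,"tz":-30,"wx":0,"wy":0,"wz":0.3},
  {"grip":85,"tx":6,"ty":-12,"tz":-75,"wx":0,"wy":0,"wz":0.3},
  {"grip":85,"tx":6,"ty":-12,"tz":-110,"wx":0,"wy":0,"wz":0.3},
  {"grip":85,"tx":6,"ty":-12,"tz":-126,"wx":0,"wy":0,"wz":0.3},
  {"grip":85,"tx":6,"ty":-12,"tz":-126,"wx":0,"wy":0,"wz":0.3},
  {"grip":60,"tx":6,"ty":-12,"tz":-126,"wx":0,"wy":0,"wz":0.3},
  {"grip":40,"tx":6,"ty":-12,"tz":-126,"wx":0,"wy":0,"wz":0.3},
  {"grip":24,"tx":6,"ty":-12,"tz":-126,"wx":0,"wy":0,"wz":0.3},
], force=60)

```text
clock: 5.8
tool_pos: [0.4881, -0.2221, 0.1946]
tcp_rot: [3.141, 0.0, 1.592]
ft_force: [-0.5, -0.2, 0.1]
finger_gap: 0.0315
```

arm_command([
  {"grip":15,"tx":0,"ty":0,"tz":0,"wx":0,"wy":0,"wz":0},
  {"grip":10,"tx":0,"ty":0,"tz":0,"wx":0,"wy":0,"wz":0},
  {"grip":10,"tx":0,"ty":0,"tz":0,"wx":0,"wy":0,"wz":0},
  {"grip":10,"tx":0,"ty":0,"tz":0,"wx":0,"wy":0,"wz":0},
], force=110)

```text
clock: 6.3
tool_pos: [0.4883, -0.2221, 0.1946]
tcp_rot: [3.14, 0.0, 1.593]
ft_force: [4.3, 0.2, 5.8]
finger_gap: 0.0184
```

```bash
python3 - <<'E'
from h import *
s=arm.sense();print(s['clock'],s['tool_pos'],np.degrees(s['tcp_rot']),s['ft_force'],s['torque'],s['finger_gap'])
f=imaging.grab_frame('scene');save(f,'s2')
E
```

```text
6.3 [ 0.48834587 -0.22206565  0.19457209] [1.79915660e+02 2.65186649e-02 9.12474596e+01] [4.3338571  0.20032948 5.76896223] [ 0.11093778 -0.40899355  0.02401936] 0.018446144354440655
```

View pics/s2.png

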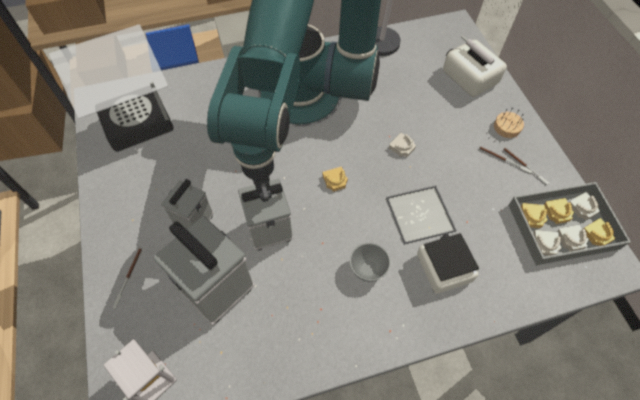

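```bash
cat > plan2.py <<'E'
import sys,math,numpy as np
import plan as P
from plan import *
def okt(c,psi,f):  # leaning outline
    p=OUT@rot(psi).T+c+rot(psi)@(PV[f]/np.hypot(*PV[f]))*.03
    return not (p[:,1]<-.292).any()
def run(c0,p0,last=None,maxd=8,lim=60,tol=.008):
    degs=[d for d in range(-90,91,10) if abs(d)>=20]
    beam=[(0,c0,p0,[])];res=[]
    for depth in range(1,maxd+1):
        nx={}
        for _,c,p,seq in beam:
            l=seq[-1][0] if seq else last
            for f in range(4):
                if l==f: continue
                if not okt(c,p,f): continue
                for d in degs:
                    d_=math.radians(d)
                    if abs(p+d_)>math.radians(lim): continue
                    if not okstep(c,p,f,d_): continue
                    c2,p2=step(c,p,f,d_)
                    if not okt(c2,p2,f): continue
                    tot=sum(abs(x[1]) for x in seq)+abs(d)
                    if done(c2,p2,tol): res.append((depth*40+tot,seq+[(f,d)],c2,math.degrees(p2),trayf(c2)))
                    h=np.hypot(*(c2-TR))+.0002*tot+.0004*abs(math.degrees(p2))
                    key=(round(c2[0]/.01),round(c2[1]/.01),round(math.degrees(p2)/10))
                    if key not in nx or nx[key][0]>h: nx[key]=(h,c2,p2,seq+[(f,d)])
        beam=sorted(nx.values(),key=lambda x:x[0])[:500]
        if res and depth>=min(len(r[1]) for r in res)+1: break
    res.sort(key=lambda r:r[0])
    return res
if __name__=='__main__':
    a=sys.argv
    for r in run(np.array([float(a[1]),float(a[2])]),math.radians(float(a[3])),last=int(a[4]) if len(a)>4 else None)[:6]: print(r)
E
time python3 plan2.py .4883 -.2245 1.2
```

```text
real	0m36.571s
user	0m36.851s
sys	0m0.028s
```

```bash
sed -i 's/lim=60,tol=.008/lim=75,tol=.011/; s/\[:500\]/[:900]/' plan2.py
time python3 plan2.py .4883 -.2245 1.2
```

```text
(680, [(3, 50), (1, -40), (0, -20), (3, 80), (1, -70), (3, 70), (1, -70)], array([0.55792512, 0.21007445]), 1.2000000000000017, array([-0.00501552, -0.00207525]))
(720, [(3, 60), (1, -50), (3, 50), (1, -70), (2, 20), (0, -20), (3, 70), (1, -60)], array([0.55489486, 0.20400628]), 1.2000000000000017, array([-0.00786443, -0.00823065]))
(720, [(3, 60), (1, -50), (3, 60), (1, -20), (0, 20), (1, -60), (3, 60), (1, -70)], array([0.55523986, 0.21073402]), 1.2000000000000017, array([-0.00771917, -0.00149564]))
(740, [(3, 70), (1, -90), (2, 30), (3, 60), (1, -60), (0, -80), (3, 70)], array([0.56964997, 0.20738062]), 1.2000000000000017, array([ 0.00678408, -0.00442007]))
(740, [(3, 70), (1, -80), (2, 20), (0, -20), (3, 50), (1, -40), (3, 70), (1, -70)], array([0.55772098, 0.21982001]), 1.2000000000000017, array([-0.00550868,  0.00765996]))
(740, [(3, 30), (0, -20), (3, 40), (1, -60), (0, -60), (2, 50), (3, 90), (1, -70)], array([0.55695629, 0.21899268]), 1.2000000000000017, array([-0.00624849,  0.00681031]))
real	1m27.734s
user	1m27.943s
sys	0m0.048s
```

```bash
cat > gen.py <<'E'
import json,sys,math,numpy as np
from scipy.spatial.transform import Rotation as R_
from plan import PV,rot
# state: command pose p,R ; canister c,psi at flat with grip offset
def load(): return json.load(open('st.json'))
def save(s): json.dump(s,open('st.json','w'))
def canpose(c,psi,f,alpha,dpsi):
    pl=np.r_[PV[f],0]; u=pl/np.linalg.norm(pl)
    ax=np.cross([0,0,1],u) # rotate about z x u: tips top toward u
    Rt=R_.from_rotvec(ax*alpha)
    P=np.r_[np.array(c)+rot(psi)@PV[f],0]
    R=R_.from_euler('z',psi+dpsi)*Rt
    return P-R.apply(pl),R
def gen(f,waypts,bias,upd=True):
    """waypts list of (alpha_deg,dpsi_deg) per row"""
    s=load();p0=np.array(s['p']);R0=R_.from_quat(s['q'])
    g=np.array(s['g']);Rg=R_.from_quat(s['Rg'])
    rows=[]
    for a,d in waypts:
        t,R=canpose(s['c'],s['psi'],f,math.radians(a),math.radians(d))
        b=bias*min(1,a/4)
        tp=t+R.apply(g)+[0,0,b];tR=R*Rg
        dp=np.round((tp-p0)*1e3*2)/2; dw=np.round(np.degrees((tR*R0.inv()).as_rotvec()),1)
        rows.append(dict(grip=10,tx=dp[0],ty=dp[1],tz=dp[2],wx=dw[0],wy=dw[1],wz=dw[2]))
    print(json.dumps(rows).replace('.0,',',').replace('.0}','}').replace('-0,','0,'))
    r=rows[-1]
    s['p']=(p0+np.array([r['tx'],r['ty'],r['tz']])/1e3).tolist()
    s['q']=(R_.from_rotvec(np.radians([r['wx'],r['wy'],r['wz']]))*R0).as_quat().tolist()
    if waypts[-1][0]==0:
        t,R=canpose(s['c'],s['psi'],f,0,math.radians(waypts[-1][1]));s['c']=t[:2].tolist();s['psi']+=math.radians(waypts[-1][1])
    if upd: save(s)
def sm(a,b,n): 
    k=(1-np.cos(np.pi*np.arange(1,n+1)/n))/2; return a+(b-a)*k
def up(f,A,n=8,bias=-.001): gen(f,[(a,0) for a in sm(0,A,n)],bias)
def yaw(f,A,d0,d1,n=8,bias=-.001): gen(f,[(A,d) for d in sm(d0,d1,n)],bias)
def down(f,A,d,n=6,bias=-.001): gen(f,[(a,d) for a in sm(A,0,n)],bias)
E
python3 - <<'E'
import sys
from h import *
import gen
s=arm.sense();R=R_.from_euler('xyz',s['tcp_rot']);c=[.4883,-.2245];psi=np.radians(1.2)
C=R_.from_euler('z',psi)
gen.save(dict(p=s['tool_pos'].tolist(),q=R.as_quat().tolist(),c=c,psi=psi,g=C.inv().apply(s['tool_pos']-np.r_[c,0]).tolist(),Rg=(C.inv()*R).as_quat().tolist()))
gen.up(3,10.5)
E
```

```text
[{"grip": 10, "tx": -1, "ty": 1, "tz": 0.5, "wx": -0.3, "wy": -0.3, "wz": 0}, {"grip": 10, "tx": -4, "ty": 3.5, "tz": 1.5, "wx": -1.1, "wy": -1.1, "wz": 0}, {"grip": 10, "tx": -8, "ty": 7.5, "tz": 2.5, "wx": -2.2, "wy": -2.3, "wz": 0}, {"grip": 10, "tx": -13, "ty": 12.5, "tz": 4.5, "wx": -3.6, "wy": -3.8, "wz": 0}, {"grip": 10, "tx": -18, "ty": 17.5, "tz": 6, "wx": -5, "wy": -5.2, "wz": 0}, {"grip": 10, "tx": -22.5, "ty": 21.5, "tz": 7, "wx": -6.2, "wy": -6.5, "wz": 0}, {"grip": 10, "tx": -25.5, "ty": 24.5, "tz": 7.5, "wx": -7, "wy": -7.3, "wz": 0}, {"grip": 10, "tx": -26.5, "ty": 25.5, "tz": 8, "wx": -7.3, "wy": -7.6, "wz": 0}]
```

arm_command([
  {"grip":10,"tx":-1,"ty":1,"tz":0.5,"wx":-0.3,"wy":-0.3,"wz":0},
  {"grip":10,"tx":-4,"ty":3.5,"tz":1.5,"wx":-1.1,"wy":-1.1,"wz":0},
  {"grip":10,"tx":-8,"ty":7.5,"tz":2.5,"wx":-2.2,"wy":-2.3,"wz":0},
  {"grip":10,"tx":-13,"ty":12.5,"tz":4.5,"wx":-3.6,"wy":-3.8,"wz":0},
  {"grip":10,"tx":-18,"ty":17.5,"tz":6,"wx":-5,"wy":-5.2,"wz":0},
  {"grip":10,"tx":-22.5,"ty":21.5,"tz":7,"wx":-6.2,"wy":-6.5,"wz":0},
  {"grip":10,"tx":-25.5,"ty":24.5,"tz":7.5,"wx":-7,"wy":-7.3,"wz":0},
  {"grip":10,"tx":-26.5,"ty":25.5,"tz":8,"wx":-7.3,"wy":-7.6,"wz":0},
])

```text
clock: 7.35
tool_pos: [0.4616, -0.1967, 0.2026]
tcp_rot: [3.009, 0.131, 1.584]
ft_force: [3.3, -3.1, 4.5]
finger_gap: 0.0185
```

```bash
cat >> h.py <<'E'
def rep():
    import json
    s=arm.sense();st=json.load(open('st.json'))
    dR=(R_.from_euler('xyz',s['tcp_rot'])*R_.from_quat(st['q']).inv()).as_rotvec(degrees=True)
    print('t',round(s['clock'],2),'err mm',((s['tool_pos']-st['p'])*1e3).round(1),'deg',dR.round(2),'F',s['ft_force'].round(1),'T',s['torque'].round(2),'gap',round(s['finger_gap']*1e3,1));return s
def crop(f,x,y,w,h,k,n): save({'pixels':cv2.resize(f['pixels'][y:y+h,x:x+w],None,fx=k,fy=k,interpolation=cv2.INTER_CUBIC)},n)
E
python3 - <<'E'
from h import *
rep();f=imaging.grab_frame('scene');crop(f,180,150,160,130,5,'s3')
E
```

```text
t 7.35 err mm [-0.3 -0.1  0.1] deg [-0.06 -0.03 -0.01] F [ 3.3 -3.1  4.5] T [-0.47 -0.52 -0.08] gap 18.5
```

View pics/s3.png

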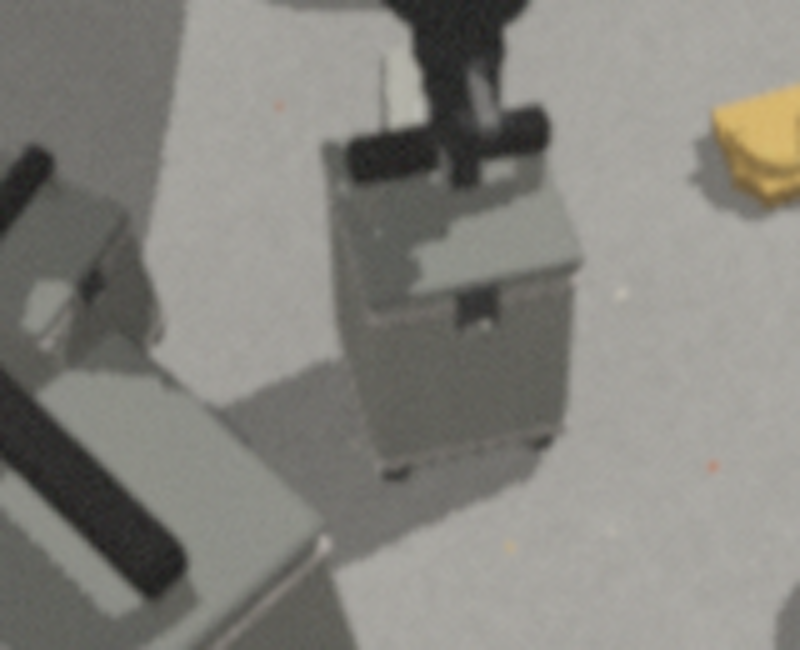

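```bash
python3 - <<'E'
import gen
gen.yaw(3,10.5,0,50); gen.down(3,10.5,50)
E
```

```text
[{"grip": 10, "tx": 0.5, "ty": 0.5, "tz": 0, "wx": 0, "wy": 0, "wz": 1.9}, {"grip": 10, "tx": 2.5, "ty": 3, "tz": 0, "wx": 0, "wy": 0, "wz": 7.3}, {"grip": 10, "tx": 4.5, "ty": 6.5, "tz": 0, "wx": 0, "wy": 0, "wz": 15.4}, {"grip": 10, "tx": 6, "ty": 11.5, "tz": 0, "wx": 0, "wy": 0, "wz": 25}, {"grip": 10, "tx": 7, "ty": 16.5, "tz": 0, "wx": 0, "wy": 0, "wz": 34.6}, {"grip": 10, "tx": 7.5, "ty": 20.5, "tz": 0, "wx": 0, "wy": 0, "wz": 42.7}, {"grip": 10, "tx": 7, "ty": 23.5, "tz": 0, "wx": 0, "wy": 0, "wz": 48.1}, {"grip": 10, "tx": 7, "ty": 24.5, "tz": 0, "wx": 0, "wy": 0, "wz": 50}]
[{"grip": 10, "tx": 2.5, "ty": 0, "tz": -0.5, "wx": -0.1, "wy": 0.7, "wz": 0}, {"grip": 10, "tx": 9, "ty": 1, "tz": -1.5, "wx": -0.3, "wy": 2.6, "wz": 0}, {"grip": 10, "tx": 18.5, "ty": 2, "tz": -3.5, "wx": -0.6, "wy": 5.3, "wz": 0}, {"grip": 10, "tx": 27.5, "ty": 3, "tz": -6, "wx": -0.8, "wy": 7.9, "wz": 0}, {"grip": 10, "tx": 34, "ty": 3.5, "tz": -7.5, "wx": -1.1, "wy": 9.8, "wz": 0}, {"grip": 10, "tx": 36.5, "ty": 4, "tz": -8, "wx": -1.1, "wy": 10.5, "wz": 0}]
```

arm_command([
  {"grip":10,"tx":0.5,"ty":0.5,"tz":0,"wx":0,"wy":0,"wz":1.9},
  {"grip":10,"tx":2.5,"ty":3,"tz":0,"wx":0,"wy":0,"wz":7.3},
  {"grip":10,"tx":4.5,"ty":6.5,"tz":0,"wx":0,"wy":0,"wz":15.4},
  {"grip":10,"tx":6,"ty":11.5,"tz":0,"wx":0,"wy":0,"wz":25},
  {"grip":10,"tx":7,"ty":16.5,"tz":0,"wx":0,"wy":0,"wz":34.6},
  {"grip":10,"tx":7.5,"ty":20.5,"tz":0,"wx":0,"wy":0,"wz":42.7},
  {"grip":10,"tx":7,"ty":23.5,"tz":0,"wx":0,"wy":0,"wz":48.1},
  {"grip":10,"tx":7,"ty":24.5,"tz":0,"wx":0,"wy":0,"wz":50},
])

```text
clock: 8.4
tool_pos: [0.4685, -0.1724, 0.2023]
tcp_rot: [3.011, 0.13, 2.459]
ft_force: [1.5, -2.3, 7.2]
finger_gap: 0.0188
```

arm_command([
  {"grip":10,"tx":2.5,"ty":0,"tz":-0.5,"wx":-0.1,"wy":0.7,"wz":0},
  {"grip":10,"tx":9,"ty":1,"tz":-1.5,"wx":-0.3,"wy":2.6,"wz":0},
  {"grip":10,"tx":18.5,"ty":2,"tz":-3.5,"wx":-0.6,"wy":5.3,"wz":0},
  {"grip":10,"tx":27.5,"ty":3,"tz":-6,"wx":-0.8,"wy":7.9,"wz":0},
  {"grip":10,"tx":34,"ty":3.5,"tz":-7.5,"wx":-1.1,"wy":9.8,"wz":0},
  {"grip":10,"tx":36.5,"ty":4,"tz":-8,"wx":-1.1,"wy":10.5,"wz":0},
])

```text
clock: 9.15
tool_pos: [0.5048, -0.1687, 0.1948]
tcp_rot: [-3.139, -0.002, 2.465]
ft_force: [-15.0, -2.3, 24.1]
finger_gap: 0.0187
```

```bash
python3 - <<'E'
from h import *
rep();f=imaging.grab_frame('scene');crop(f,180,150,160,130,5,'s4')
import json;st=json.load(open('st.json'));print(st['c'],np.degrees(st['psi']))
E
```

```text
t 9.15 err mm [-0.6 -0.6  0.3] deg [-0.13  0.23 -0.01] F [-15.   -2.3  24.1] T [-0.71  2.57 -0.17] gap 18.7
[0.5069291750232687, -0.16977715790621484] 51.2
```

View pics/s4.png

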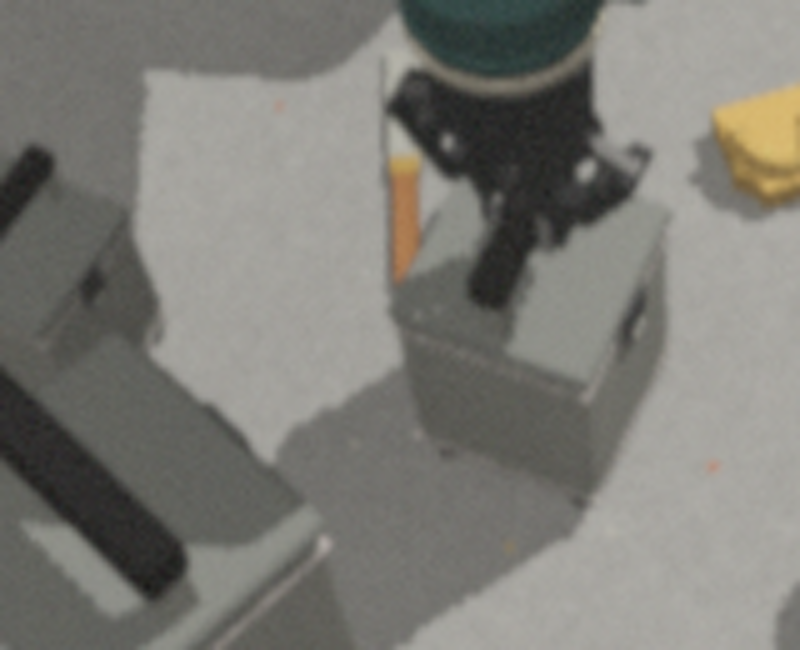

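```bash
cat >> h.py <<'E'
def overlay(cam,x,y,w,h,k,n):
    import json
    f0=imaging.grab_frame(cam);f=fix(f0);st=json.load(open('st.json'))
    C=R_.from_euler('z',st['psi']);t=np.r_[st['c'],0]
    im=cv2.resize(f0['pixels'][y:y+h,x:x+w],None,fx=k,fy=k,interpolation=cv2.INTER_CUBIC)
    def dr(P,col,cl=True):
        q=((proj(f,C.apply(np.array(P)*1e-3)+t)-[x,y]+.5)*k).astype(np.int32);cv2.polylines(im,[q],cl,col,1)
    dr([[57,57,172],[57,-57,172],[-57,-57,172],[-57,57,172]],(255,0,0))
    dr([[55,55,12],[55,-55,12],[-55,-55,12],[-55,55,12]],(0,255,0))
    for a in (-42,42):
        for b in (-42,42): dr([[a+9*np.cos(u),b+9*np.sin(u),0] for u in np.linspace(0,6.2,12)],(0,0,255))
    T=R_.from_euler('z',-1.7,degrees=True)
    for r in (81,75):
        q=((proj(f,T.apply(np.array([[r,r,0],[r,-r,0],[-r,-r,0],[-r,r,0]])*1e-3)+[.563,.212,.005])-[x,y]+.5)*k).astype(np.int32);cv2.polylines(im,[q],True,(255,0,255),1)
    save({'pixels':im},n)
E
python3 - <<'E'
from h import *
overlay('scene',220,140,240,130,3,'o1');overlay('top',200,130,230,120,3,'o1t')
import gen
gen.up(1,10.5);gen.yaw(1,10.5,0,-40);gen.down(1,10.5,-40)
E
```

```text
[{"grip": 10, "tx": 1, "ty": 0, "tz": 0.5, "wx": -0.1, "wy": 0.4, "wz": 0}, {"grip": 10, "tx": 5, "ty": 0.5, "tz": 1.5, "wx": -0.2, "wy": 1.5, "wz": 0}, {"grip": 10, "tx": 11, "ty": 1, "tz": 3, "wx": -0.4, "wy": 3.2, "wz": 0}, {"grip": 10, "tx": 17.5, "ty": 2, "tz": 4.5, "wx": -0.6, "wy": 5.2, "wz": 0}, {"grip": 10, "tx": 25, "ty": 2.5, "tz": 6.5, "wx": -0.8, "wy": 7.2, "wz": 0}, {"grip": 10, "tx": 30.5, "ty": 3.5, "tz": 7.5, "wx": -1, "wy": 8.9, "wz": 0}, {"grip": 10, "tx": 35, "ty": 3.5, "tz": 8.5, "wx": -1.1, "wy": 10, "wz": 0}, {"grip": 10, "tx": 36, "ty": 4, "tz": 8.5, "wx": -1.2, "wy": 10.4, "wz": 0}]
[{"grip": 10, "tx": 0, "ty": 0.5, "tz": 0, "wx": 0, "wy": 0, "wz": -1.5}, {"grip": 10, "tx": 0, "ty": 3.5, "tz": 0, "wx": 0, "wy": 0, "wz": -5.9}, {"grip": 10, "tx": 0.5, "ty": 7, "tz": 0, "wx": 0, "wy": 0, "wz": -12.3}, {"grip": 10, "tx": 1.5, "ty": 11.5, "tz": 0, "wx": 0, "wy": 0, "wz": -20}, {"grip": 10, "tx": 3, "ty": 15.5, "tz": 0, "wx": 0, "wy": 0, "wz": -27.7}, {"grip": 10, "tx": 5, "ty": 19, "tz": 0, "wx": 0, "wy": 0, "wz": -34.1}, {"grip": 10, "tx": 6.5, "ty": 21, "tz": 0, "wx": 0, "wy": 0, "wz": -38.5}, {"grip": 10, "tx": 7, "ty": 22, "tz": 0, "wx": 0, "wy": 0, "wz": -40}]
[{"grip": 10, "tx": -2.5, "ty": 1, "tz": -0.5, "wx": -0.4, "wy": -0.6, "wz": 0}, {"grip": 10, "tx": -8, "ty": 5, "tz": -1.5, "wx": -1.4, "wy": -2.2, "wz": 0}, {"grip": 10, "tx": -15.5, "ty": 10, "tz": -4, "wx": -2.9, "wy": -4.4, "wz": 0}, {"grip": 10, "tx": -23, "ty": 15, "tz": -6, "wx": -4.3, "wy": -6.6, "wz": 0}, {"grip": 10, "tx": -28.5, "ty": 19, "tz": -8, "wx": -5.4, "wy": -8.2, "wz": 0}, {"grip": 10, "tx": -30.5, "ty": 20, "tz": -8.5, "wx": -5.8, "wy": -8.7, "wz": 0}]
```

View pics/o1.png

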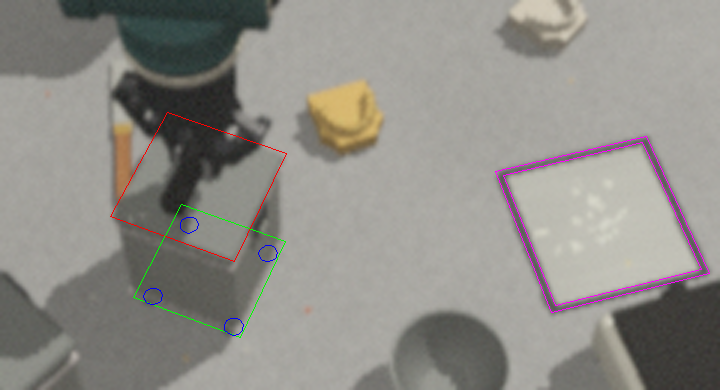

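View pics/o1t.png

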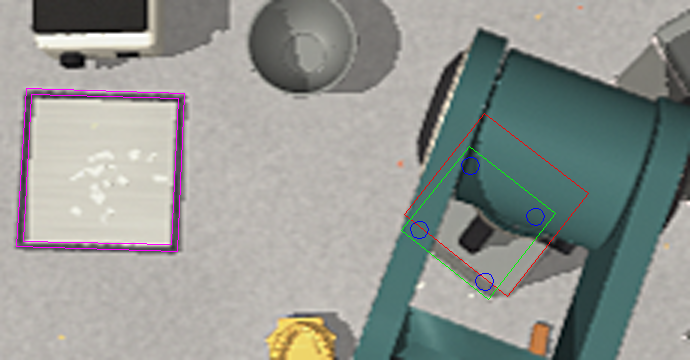

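arm_command([
  {"grip":10,"tx":1,"ty":0,"tz":0.5,"wx":-0.1,"wy":0.4,"wz":0},
  {"grip":10,"tx":5,"ty":0.5,"tz":1.5,"wx":-0.2,"wy":1.5,"wz":0},
  {"grip":10,"tx":11,"ty":1,"tz":3,"wx":-0.4,"wy":3.2,"wz":0},
  {"grip":10,"tx":17.5,"ty":2,"tz":4.5,"wx":-0.6,"wy":5.2,"wz":0},
  {"grip":10,"tx":25,"ty":2.5,"tz":6.5,"wx":-0.8,"wy":7.2,"wz":0},
  {"grip":10,"tx":30.5,"ty":3.5,"tz":7.5,"wx":-1,"wy":8.9,"wz":0},
  {"grip":10,"tx":35,"ty":3.5,"tz":8.5,"wx":-1.1,"wy":10,"wz":0},
  {"grip":10,"tx":36,"ty":4,"tz":8.5,"wx":-1.2,"wy":10.4,"wz":0},
])

```text
clock: 10.3
tool_pos: [0.5406, -0.1645, 0.2033]
tcp_rot: [-3.009, -0.13, 2.456]
ft_force: [-7.0, -1.8, 15.6]
finger_gap: 0.0182
```

arm_command([
  {"grip":10,"tx":0,"ty":0.5,"tz":0,"wx":0,"wy":0,"wz":-1.5},
  {"grip":10,"tx":0,"ty":3.5,"tz":0,"wx":0,"wy":0,"wz":-5.9},
  {"grip":10,"tx":0.5,"ty":7,"tz":0,"wx":0,"wy":0,"wz":-12.3},
  {"grip":10,"tx":1.5,"ty":11.5,"tz":0,"wx":0,"wy":0,"wz":-20},
  {"grip":10,"tx":3,"ty":15.5,"tz":0,"wx":0,"wy":0,"wz":-27.7},
  {"grip":10,"tx":5,"ty":19,"tz":0,"wx":0,"wy":0,"wz":-34.1},
  {"grip":10,"tx":6.5,"ty":21,"tz":0,"wx":0,"wy":0,"wz":-38.5},
  {"grip":10,"tx":7,"ty":22,"tz":0,"wx":0,"wy":0,"wz":-40},
])

```text
clock: 11.3
tool_pos: [0.5476, -0.1422, 0.203]
tcp_rot: [-3.01, -0.129, 1.756]
ft_force: [-5.6, 0.6, 12.0]
finger_gap: 0.0184
```

arm_command([
  {"grip":10,"tx":-2.5,"ty":1,"tz":-0.5,"wx":-0.4,"wy":-0.6,"wz":0},
  {"grip":10,"tx":-8,"ty":5,"tz":-1.5,"wx":-1.4,"wy":-2.2,"wz":0},
  {"grip":10,"tx":-15.5,"ty":10,"tz":-4,"wx":-2.9,"wy":-4.4,"wz":0},
  {"grip":10,"tx":-23,"ty":15,"tz":-6,"wx":-4.3,"wy":-6.6,"wz":0},
  {"grip":10,"tx":-28.5,"ty":19,"tz":-8,"wx":-5.4,"wy":-8.2,"wz":0},
  {"grip":10,"tx":-30.5,"ty":20,"tz":-8.5,"wx":-5.8,"wy":-8.7,"wz":0},
])

```text
clock: 12.05
tool_pos: [0.517, -0.1229, 0.1949]
tcp_rot: [-3.141, 0.003, 1.766]
ft_force: [0.8, -8.0, 13.8]
finger_gap: 0.0184
```

```bash
python3 - <<'E'
from h import *
rep();overlay('scene',220,140,240,130,3,'o2')
import json;st=json.load(open('st.json'));print(st['c'],np.degrees(st['psi']))
E
python3 plan2.py $(python3 -c "
import json,math;s=json.load(open('st.json'));print(s['c'][0],s['c'][1],math.degrees(s['psi']),1)")
```

```text
t 12.05 err mm [-0.9 -0.8  0.3] deg [-0.16  0.03 -0.03] F [ 0.8 -8.  13.8] T [-1.76 -0.05 -0.05] gap 18.4
[0.5180883547872555, -0.12434511615202501] 11.200000000000003
(510, [(0, -20), (3, 80), (1, -70), (3, 70), (1, -70)], array([0.55792512, 0.21007445]), 1.2000000000000017, array([-0.00501552, -0.00207525]))
(570, [(2, 20), (1, -40), (0, -60), (2, 50), (3, 90), (1, -70)], array([0.55695629, 0.21899268]), 1.2000000000000017, array([-0.00624849,  0.00681031]))
(570, [(2, 30), (1, -40), (3, 60), (1, -60), (3, 70), (1, -70)], array([0.56008631, 0.2177658 ]), 1.2000000000000017, array([-0.00308346,  0.00567683]))
(590, [(3, 60), (1, -40), (3, 40), (1, -60), (0, -80), (3, 70)], array([0.56948019, 0.20482444]), 1.2000000000000017, array([ 0.00669021, -0.00698016]))
(610, [(3, 40), (1, -40), (0, -80), (2, 70), (0, -70), (3, 70)], array([0.56236092, 0.22011124]), 1.2000000000000017, array([-0.00087943,  0.00808871]))
(610, [(3, 40), (1, -40), (0, -80), (2, 80), (0, 60), (1, -70)], array([0.57159123, 0.20838057]), 1.2000000000000017, array([ 0.00869482, -0.00336297]))
```

View pics/o2.png

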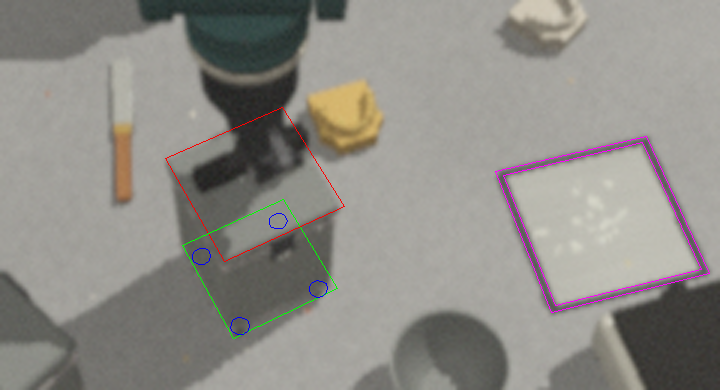

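```bash
cat > clr.py <<'E'
import sys,json,math,numpy as np
from gen import canpose
from plan import *
th=np.linspace(0,2*np.pi,24,endpoint=False)
FTP=np.concatenate([np.c_[f[0]+r*np.cos(th),f[1]+r*np.sin(th),0*th] for f in FT for r in (.0,.005,.009)])
g=np.linspace(-.055,.055,15);BE=np.array([[a,b,.012] for a in g for b in g])
def rimclr(t,R):
    out=[]
    for pts in (FTP,BE):
        w=R.apply(pts)+t;q=np.abs(trayf(w[:,:2])).max(1);m=(q>.074)&(q<.082)
        out.append((w[m,2].min()*1e3-6) if m.any() else 99)
    return out
def check(c,psi,seq,A):
    for f,d in seq:
        ph=[(a,0) for a in np.linspace(1,A,8)]+[(A,x) for x in np.linspace(0,d,40)]+[(a,d) for a in np.linspace(A,0,10)]
        r=np.array([rimclr(*canpose(c,psi,f,math.radians(a),math.radians(x))) for a,x in ph])
        c,psi=step(np.array(c),psi,f,math.radians(d))
        q=trayf(FT@rot(psi).T+c)
        print(f,d,'min rim clr feet,belly',r.min(0).round(1),'c',c.round(3),round(math.degrees(psi),1),'feet tray',(q*1e3).round(0).tolist(),'PV',(trayf(c+rot(psi)@PV[f])*1e3).round(0))
if __name__=='__main__':
    s=json.load(open('st.json'));check(s['c'],s['psi'],eval(sys.argv[1]),float(sys.argv[2]))
E
python3 clr.py "[(0,-20),(3,80),(1,-70),(3,70),(1,-70)]" 12; python3 clr.py "[(2,30),(1,-40),(3,60),(1,-60),(3,70),(1,-70)]" 12
```

```text
0 -20 min rim clr feet,belly [99 99] c [ 0.501 -0.108] -8.8 feet tray [[-6.0, -285.0], [-16.0, -368.0], [-99.0, -358.0], [-89.0, -275.0]] PV [   1. -280.]
3 80 min rim clr feet,belly [99 99] c [ 0.522 -0.023] 71.2 feet tray [[-62.0, -183.0], [18.0, -208.0], [-6.0, -288.0], [-87.0, -263.0]] PV [ -95. -268.]
1 -70 min rim clr feet,belly [99 99] c [0.534 0.055] 1.2 feet tray [[15.0, -114.0], [20.0, -198.0], [-64.0, -202.0], [-68.0, -118.0]] PV [  26. -204.]
3 70 min rim clr feet,belly [6.3 6. ] c [0.546 0.133] 71.2 feet tray [[-43.0, -27.0], [38.0, -52.0], [13.0, -132.0], [-67.0, -108.0]] PV [ -75. -112.]
1 -70 min rim clr feet,belly [6.3 6.3] c [0.558 0.21 ] 1.2 feet tray [[35.0, 42.0], [39.0, -42.0], [-45.0, -46.0], [-49.0, 38.0]] PV [ 46. -48.]
2 30 min rim clr feet,belly [99 99] c [ 0.485 -0.113] 41.2 feet tray [[-67.0, -268.0], [-9.0, -329.0], [-71.0, -386.0], [-128.0, -325.0]] PV [ -71. -395.]
1 -40 min rim clr feet,belly [99 99] c [ 0.503 -0.07 ] 1.2 feet tray [[-11.0, -240.0], [-7.0, -324.0], [-91.0, -328.0], [-95.0, -244.0]] PV [  -0. -330.]
3 60 min rim clr feet,belly [99 99] c [ 0.52  -0.004] 61.2 feet tray [[-55.0, -160.0], [20.0, -199.0], [-19.0, -273.0], [-93.0, -235.0]] PV [-102. -238.]
1 -60 min rim clr feet,belly [99 99] c [0.536 0.063] 1.2 feet tray [[17.0, -106.0], [22.0, -190.0], [-62.0, -194.0], [-67.0, -110.0]] PV [  28. -196.]
3 70 min rim clr feet,belly [6.3 6. ] c [0.548 0.14 ] 71.2 feet tray [[-41.0, -20.0], [40.0, -44.0], [15.0, -125.0], [-65.0, -100.0]] PV [ -73. -104.]
1 -70 min rim clr feet,belly [6.3 6.4] c [0.56  0.218] 1.2 feet tray [[37.0, 50.0], [41.0, -34.0], [-43.0, -38.0], [-47.0, 45.0]] PV [ 48. -40.]
```

```bash
python3 - <<'E'
import gen
gen.up(0,10.5);gen.yaw(0,10.5,0,-20,n=5);gen.down(0,10.5,-20)
E
```

```text
[{"grip": 10, "tx": 0.5, "ty": 1.5, "tz": 0.5, "wx": -0.3, "wy": 0.2, "wz": 0}, {"grip": 10, "tx": 3, "ty": 4.5, "tz": 1.5, "wx": -1.3, "wy": 0.8, "wz": 0}, {"grip": 10, "tx": 6, "ty": 9.5, "tz": 2.5, "wx": -2.7, "wy": 1.8, "wz": 0}, {"grip": 10, "tx": 10, "ty": 15, "tz": 4.5, "wx": -4.4, "wy": 2.9, "wz": 0}, {"grip": 10, "tx": 14, "ty": 21, "tz": 6, "wx": -6, "wy": 4, "wz": 0}, {"grip": 10, "tx": 17, "ty": 26, "tz": 7, "wx": -7.5, "wy": 4.9, "wz": 0}, {"grip": 10, "tx": 19.5, "ty": 29.5, "tz": 7.5, "wx": -8.4, "wy": 5.6, "wz": 0}, {"grip": 10, "tx": 20, "ty": 30.5, "tz": 8, "wx": -8.7, "wy": 5.8, "wz": 0}]
[{"grip": 10, "tx": -0.5, "ty": 0.5, "tz": 0, "wx": 0, "wy": 0, "wz": -1.9}, {"grip": 10, "tx": -2.5, "ty": 2.5, "tz": 0, "wx": 0, "wy": 0, "wz": -6.9}, {"grip": 10, "tx": -5, "ty": 4.5, "tz": 0, "wx": 0, "wy": 0, "wz": -13.1}, {"grip": 10, "tx": -6.5, "ty": 7, "tz": 0, "wx": 0, "wy": 0, "wz": -18.1}, {"grip": 10, "tx": -7, "ty": 7.5, "tz": 0, "wx": 0, "wy": 0, "wz": -20}]
[{"grip": 10, "tx": -2, "ty": -1.5, "tz": -0.5, "wx": 0.4, "wy": -0.6, "wz": 0}, {"grip": 10, "tx": -7.5, "ty": -5.5, "tz": -1.5, "wx": 1.5, "wy": -2.1, "wz": 0}, {"grip": 10, "tx": -15, "ty": -11, "tz": -3.5, "wx": 3.1, "wy": -4.2, "wz": 0}, {"grip": 10, "tx": -22, "ty": -16, "tz": -6, "wx": 4.6, "wy": -6.3, "wz": 0}, {"grip": 10, "tx": -27.5, "ty": -20, "tz": -7.5, "wx": 5.8, "wy": -7.9, "wz": 0}, {"grip": 10, "tx": -29.5, "ty": -21.5, "tz": -8, "wx": 6.2, "wy": -8.5, "wz": 0}]
```

arm_command([
  {"grip":10,"tx":0.5,"ty":1.5,"tz":0.5,"wx":-0.3,"wy":0.2,"wz":0},
  {"grip":10,"tx":3,"ty":4.5,"tz":1.5,"wx":-1.3,"wy":0.8,"wz":0},
  {"grip":10,"tx":6,"ty":9.5,"tz":2.5,"wx":-2.7,"wy":1.8,"wz":0},
  {"grip":10,"tx":10,"ty":15,"tz":4.5,"wx":-4.4,"wy":2.9,"wz":0},
  {"grip":10,"tx":14,"ty":21,"tz":6,"wx":-6,"wy":4,"wz":0},
  {"grip":10,"tx":17,"ty":26,"tz":7,"wx":-7.5,"wy":4.9,"wz":0},
  {"grip":10,"tx":19.5,"ty":29.5,"tz":7.5,"wx":-8.4,"wy":5.6,"wz":0},
  {"grip":10,"tx":20,"ty":30.5,"tz":8,"wx":-8.7,"wy":5.8,"wz":0},
])

```text
clock: 13.1
tool_pos: [0.5374, -0.0922, 0.2027]
tcp_rot: [-3.01, 0.131, 1.775]
ft_force: [-2.5, -6.1, 9.6]
finger_gap: 0.0185
```

arm_command([
  {"grip":10,"tx":-0.5,"ty":0.5,"tz":0,"wx":0,"wy":0,"wz":-1.9},
  {"grip":10,"tx":-2.5,"ty":2.5,"tz":0,"wx":0,"wy":0,"wz":-6.9},
  {"grip":10,"tx":-5,"ty":4.5,"tz":0,"wx":0,"wy":0,"wz":-13.1},
  {"grip":10,"tx":-6.5,"ty":7,"tz":0,"wx":0,"wy":0,"wz":-18.1},
  {"grip":10,"tx":-7,"ty":7.5,"tz":0,"wx":0,"wy":0,"wz":-20},
])

```text
clock: 13.72
tool_pos: [0.5304, -0.0848, 0.2025]
tcp_rot: [-3.011, 0.13, 1.423]
ft_force: [-2.4, -4.8, 8.8]
finger_gap: 0.0185
```

arm_command([
  {"grip":10,"tx":-2,"ty":-1.5,"tz":-0.5,"wx":0.4,"wy":-0.6,"wz":0},
  {"grip":10,"tx":-7.5,"ty":-5.5,"tz":-1.5,"wx":1.5,"wy":-2.1,"wz":0},
  {"grip":10,"tx":-15,"ty":-11,"tz":-3.5,"wx":3.1,"wy":-4.2,"wz":0},
  {"grip":10,"tx":-22,"ty":-16,"tz":-6,"wx":4.6,"wy":-6.3,"wz":0},
  {"grip":10,"tx":-27.5,"ty":-20,"tz":-7.5,"wx":5.8,"wy":-7.9,"wz":0},
  {"grip":10,"tx":-29.5,"ty":-21.5,"tz":-8,"wx":6.2,"wy":-8.5,"wz":0},
])

```text
clock: 14.48
tool_pos: [0.5012, -0.1069, 0.1949]
tcp_rot: [3.138, 0.001, 1.417]
ft_force: [5.5, -8.4, 10.5]
finger_gap: 0.0183
```

```bash
python3 - <<'E'
from h import *
rep();overlay('scene',220,140,240,130,3,'o3')
import gen
gen.up(3,10.5);gen.yaw(3,10.5,0,80,n=14);gen.down(3,10.5,80)
E
```

```text
t 14.47 err mm [-0.1 -1.3  0.3] deg [-0.07 -0.09 -0.08] F [ 5.5 -8.4 10.5] T [-1.51 -0.9   0.04] gap 18.3
[{"grip": 10, "tx": -0.5, "ty": 1, "tz": 0.5, "wx": -0.3, "wy": -0.2, "wz": 0}, {"grip": 10, "tx": -3, "ty": 4.5, "tz": 1.5, "wx": -1.3, "wy": -0.9, "wz": 0}, {"grip": 10, "tx": -6.5, "ty": 9, "tz": 2.5, "wx": -2.6, "wy": -1.9, "wz": 0}, {"grip": 10, "tx": -10.5, "ty": 14.5, "tz": 4.5, "wx": -4.3, "wy": -3.1, "wz": 0}, {"grip": 10, "tx": -15, "ty": 20.5, "tz": 6, "wx": -5.9, "wy": -4.2, "wz": 0}, {"grip": 10, "tx": -18.5, "ty": 25, "tz": 7, "wx": -7.3, "wy": -5.3, "wz": 0}, {"grip": 10, "tx": -20.5, "ty": 28.5, "tz": 7.5, "wx": -8.2, "wy": -5.9, "wz": 0}, {"grip": 10, "tx": -21.5, "ty": 29.5, "tz": 8, "wx": -8.5, "wy": -6.2, "wz": 0}]
[{"grip": 10, "tx": 0.5, "ty": 0.5, "tz": 0, "wx": 0, "wy": 0, "wz": 1}, {"grip": 10, "tx": 1.5, "ty": 1.5, "tz": 0, "wx": 0, "wy": 0, "wz": 4}, {"grip": 10, "tx": 3.5, "ty": 3.5, "tz": 0, "wx": 0, "wy": 0, "wz": 8.7}, {"grip": 10, "tx": 5.5, "ty": 6, "tz": 0, "wx": 0, "wy": 0, "wz": 15.1}, {"grip": 10, "tx": 7.5, "ty": 9.5, "tz": 0, "wx": 0, "wy": 
[... 439 characters left out ...]
": 0, "wz": 71.3}, {"grip": 10, "tx": 8, "ty": 36.5, "tz": 0, "wx": 0, "wy": 0, "wz": 76}, {"grip": 10, "tx": 7.5, "ty": 38, "tz": 0, "wx": 0, "wy": 0, "wz": 79}, {"grip": 10, "tx": 7, "ty": 38.5, "tz": 0, "wx": 0, "wy": 0, "wz": 80}]
[{"grip": 10, "tx": 2, "ty": 1, "tz": -0.5, "wx": -0.4, "wy": 0.6, "wz": 0}, {"grip": 10, "tx": 8.5, "ty": 4, "tz": -1.5, "wx": -1.2, "wy": 2.4, "wz": 0}, {"grip": 10, "tx": 16.5, "ty": 8, "tz": -3.5, "wx": -2.4, "wy": 4.7, "wz": 0}, {"grip": 10, "tx": 25, "ty": 12, "tz": -6, "wx": -3.5, "wy": 7.1, "wz": 0}, {"grip": 10, "tx": 30.5, "ty": 15, "tz": -7.5, "wx": -4.4, "wy": 8.8, "wz": 0}, {"grip": 10, "tx": 33, "ty": 16, "tz": -8, "wx": -4.7, "wy": 9.4, "wz": 0}]
```

View pics/o3.png

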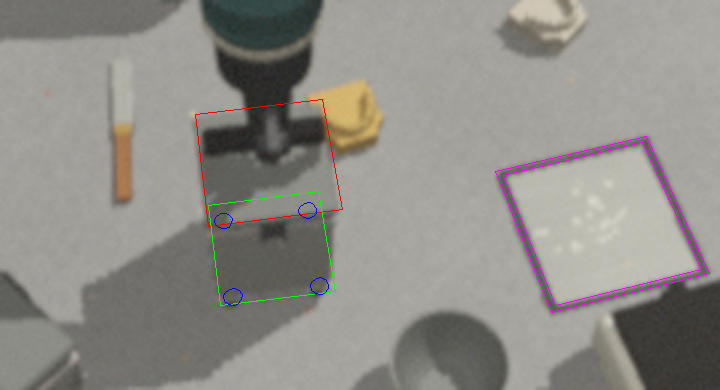

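arm_command([
  {"grip":10,"tx":-0.5,"ty":1,"tz":0.5,"wx":-0.3,"wy":-0.2,"wz":0},
  {"grip":10,"tx":-3,"ty":4.5,"tz":1.5,"wx":-1.3,"wy":-0.9,"wz":0},
  {"grip":10,"tx":-6.5,"ty":9,"tz":2.5,"wx":-2.6,"wy":-1.9,"wz":0},
  {"grip":10,"tx":-10.5,"ty":14.5,"tz":4.5,"wx":-4.3,"wy":-3.1,"wz":0},
  {"grip":10,"tx":-15,"ty":20.5,"tz":6,"wx":-5.9,"wy":-4.2,"wz":0},
  {"grip":10,"tx":-18.5,"ty":25,"tz":7,"wx":-7.3,"wy":-5.3,"wz":0},
  {"grip":10,"tx":-20.5,"ty":28.5,"tz":7.5,"wx":-8.2,"wy":-5.9,"wz":0},
  {"grip":10,"tx":-21.5,"ty":29.5,"tz":8,"wx":-8.5,"wy":-6.2,"wz":0},
])

```text
clock: 15.52
tool_pos: [0.4798, -0.0765, 0.2028]
tcp_rot: [3.008, 0.131, 1.409]
ft_force: [3.3, -5.5, 6.3]
finger_gap: 0.0183
```

arm_command([
  {"grip":10,"tx":0.5,"ty":0.5,"tz":0,"wx":0,"wy":0,"wz":1},
  {"grip":10,"tx":1.5,"ty":1.5,"tz":0,"wx":0,"wy":0,"wz":4},
  {"grip":10,"tx":3.5,"ty":3.5,"tz":0,"wx":0,"wy":0,"wz":8.7},
  {"grip":10,"tx":5.5,"ty":6,"tz":0,"wx":0,"wy":0,"wz":15.1},
  {"grip":10,"tx":7.5,"ty":9.5,"tz":0,"wx":0,"wy":0,"wz":22.6},
  {"grip":10,"tx":9,"ty":13.5,"tz":0,"wx":0,"wy":0,"wz":31.1},
  {"grip":10,"tx":10.5,"ty":18,"tz":0,"wx":0,"wy":0,"wz":40},
])

```text
clock: 16.4
tool_pos: [0.4902, -0.0585, 0.2025]
tcp_rot: [3.011, 0.131, 2.112]
ft_force: [2.3, -5.0, 5.7]
finger_gap: 0.0182
```

arm_command([
  {"grip":10,"tx":0.5,"ty":4.5,"tz":0,"wx":0,"wy":0,"wz":8.9},
  {"grip":10,"tx":0,"ty":9,"tz":0,"wx":0,"wy":0,"wz":17.4},
  {"grip":10,"tx":-0.5,"ty":13,"tz":0,"wx":0,"wy":0,"wz":24.9},
  {"grip":10,"tx":-1.5,"ty":16,"tz":0,"wx":0,"wy":0,"wz":31.3},
  {"grip":10,"tx":-2.5,"ty":18.5,"tz":0,"wx":0,"wy":0,"wz":36},
  {"grip":10,"tx":-3,"ty":20,"tz":0,"wx":0,"wy":0,"wz":39},
  {"grip":10,"tx":-3.5,"ty":20.5,"tz":0,"wx":0,"wy":0,"wz":40},
])

```text
clock: 17.27
tool_pos: [0.4866, -0.0381, 0.2023]
tcp_rot: [3.012, 0.13, 2.807]
ft_force: [2.8, -3.3, 7.3]
finger_gap: 0.0188
```

arm_command([
  {"grip":10,"tx":2,"ty":1,"tz":-0.5,"wx":-0.4,"wy":0.6,"wz":0},
  {"grip":10,"tx":8.5,"ty":4,"tz":-1.5,"wx":-1.2,"wy":2.4,"wz":0},
  {"grip":10,"tx":16.5,"ty":8,"tz":-3.5,"wx":-2.4,"wy":4.7,"wz":0},
  {"grip":10,"tx":25,"ty":12,"tz":-6,"wx":-3.5,"wy":7.1,"wz":0},
  {"grip":10,"tx":30.5,"ty":15,"tz":-7.5,"wx":-4.4,"wy":8.8,"wz":0},
  {"grip":10,"tx":33,"ty":16,"tz":-8,"wx":-4.7,"wy":9.4,"wz":0},
])

```text
clock: 18.02
tool_pos: [0.5197, -0.0223, 0.195]
tcp_rot: [-3.137, -0.0, 2.814]
ft_force: [-14.1, -9.0, 26.4]
finger_gap: 0.0187
```

```bash
python3 - <<'E'
from h import *
rep();overlay('scene',220,140,240,130,3,'o4')
E
```

```text
t 18.02 err mm [-0.2 -0.8  0.5] deg [-0.26  0.18 -0.01] F [-14.1  -9.   26.4] T [-2.03  2.65 -0.28] gap 18.7
```

View pics/o4.png

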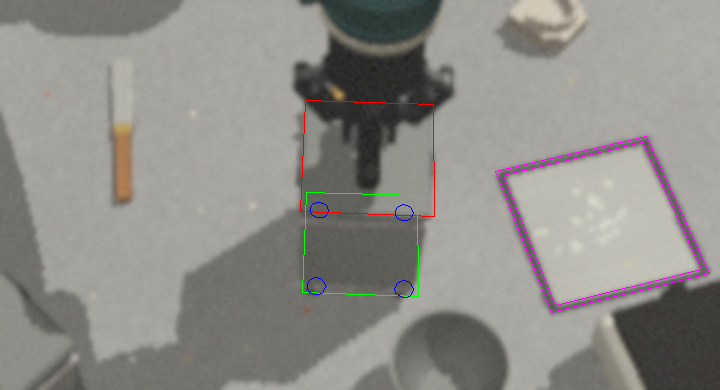

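```bash
cat >> gen.py <<'E'
def yaw2(f,A,d,n=14,bias=-.001):
    k=list(sm(0,d,n)); h=n//2
    gen(f,[(A,x) for x in k[:h]],bias); gen(f,[(A,x) for x in k[h:]],bias)
def pivot(f,A,d,n=14,bias=-.001):
    up(f,A,bias=bias);yaw2(f,A,d,n,bias);down(f,A,d,bias=bias)
E
python3 -c "
import gen;gen.pivot(1,10.5,-70)"
```

```text
[{"grip": 10, "tx": 1, "ty": 0.5, "tz": 0.5, "wx": -0.2, "wy": 0.4, "wz": 0}, {"grip": 10, "tx": 4.5, "ty": 2, "tz": 1.5, "wx": -0.7, "wy": 1.4, "wz": 0}, {"grip": 10, "tx": 10, "ty": 5, "tz": 3, "wx": -1.4, "wy": 2.9, "wz": 0}, {"grip": 10, "tx": 16, "ty": 8, "tz": 4.5, "wx": -2.3, "wy": 4.7, "wz": 0}, {"grip": 10, "tx": 22.5, "ty": 11, "tz": 6.5, "wx": -3.2, "wy": 6.5, "wz": 0}, {"grip": 10, "tx": 28, "ty": 13.5, "tz": 7.5, "wx": -3.9, "wy": 8.1, "wz": 0}, {"grip": 10, "tx": 31.5, "ty": 15.5, "tz": 8.5, "wx": -4.4, "wy": 9.1, "wz": -0}, {"grip": 10, "tx": 32.5, "ty": 16, "tz": 8.5, "wx": -4.6, "wy": 9.5, "wz": -0}]
[{"grip": 10, "tx": 0, "ty": 0.5, "tz": 0, "wx": 0, "wy": 0, "wz": -0.9}, {"grip": 10, "tx": -0.5, "ty": 2, "tz": 0, "wx": 0, "wy": 0, "wz": -3.5}, {"grip": 10, "tx": -1.5, "ty": 4.5, "tz": 0, "wx": 0, "wy": 0, "wz": -7.6}, {"grip": 10, "tx": -2, "ty": 7.5, "tz": 0, "wx": 0, "wy": 0, "wz": -13.2}, {"grip": 10, "tx": -2.5, "ty": 11.5, "tz": 0, "wx": 0, "wy": 0, "wz": -19.8}, {"grip": 10, "tx": -2.5, "ty": 15.5, "tz": 0, "wx": 0, "wy": 0, "wz": -27.2}, {"grip": 10, "tx": -
[... 362 characters left out ...]
 "tx": 8.5, "ty": 16, "tz": 0, "wx": 0, "wy": 0, "wz": -31.5}, {"grip": 10, "tx": 9.5, "ty": 17.5, "tz": 0, "wx": 0, "wy": 0, "wz": -34.1}, {"grip": 10, "tx": 10, "ty": 17.5, "tz": 0, "wx": 0, "wy": 0, "wz": -35}]
[{"grip": 10, "tx": -2, "ty": 2, "tz": -0.5, "wx": -0.5, "wy": -0.5, "wz": 0}, {"grip": 10, "tx": -6.5, "ty": 6.5, "tz": -1.5, "wx": -1.9, "wy": -1.9, "wz": 0}, {"grip": 10, "tx": -13.5, "ty": 13, "tz": -4, "wx": -3.7, "wy": -3.8, "wz": 0}, {"grip": 10, "tx": -20, "ty": 19.5, "tz": -6, "wx": -5.5, "wy": -5.7, "wz": 0}, {"grip": 10, "tx": -24.5, "ty": 24, "tz": -8, "wx": -6.8, "wy": -7.1, "wz": -0}, {"grip": 10, "tx": -26.5, "ty": 25.5, "tz": -8.5, "wx": -7.3, "wy": -7.6, "wz": -0}]
```

arm_command([
  {"grip":10,"tx":1,"ty":0.5,"tz":0.5,"wx":-0.2,"wy":0.4,"wz":0},
  {"grip":10,"tx":4.5,"ty":2,"tz":1.5,"wx":-0.7,"wy":1.4,"wz":0},
  {"grip":10,"tx":10,"ty":5,"tz":3,"wx":-1.4,"wy":2.9,"wz":0},
  {"grip":10,"tx":16,"ty":8,"tz":4.5,"wx":-2.3,"wy":4.7,"wz":0},
  {"grip":10,"tx":22.5,"ty":11,"tz":6.5,"wx":-3.2,"wy":6.5,"wz":0},
  {"grip":10,"tx":28,"ty":13.5,"tz":7.5,"wx":-3.9,"wy":8.1,"wz":0},
  {"grip":10,"tx":31.5,"ty":15.5,"tz":8.5,"wx":-4.4,"wy":9.1,"wz":0},
  {"grip":10,"tx":32.5,"ty":16,"tz":8.5,"wx":-4.6,"wy":9.5,"wz":0},
])

```text
clock: 19.08
tool_pos: [0.5519, -0.0061, 0.2034]
tcp_rot: [-3.008, -0.131, 2.805]
ft_force: [-7.4, -6.3, 16.8]
finger_gap: 0.0183
```

arm_command([
  {"grip":10,"tx":0,"ty":0.5,"tz":0,"wx":0,"wy":0,"wz":-0.9},
  {"grip":10,"tx":-0.5,"ty":2,"tz":0,"wx":0,"wy":0,"wz":-3.5},
  {"grip":10,"tx":-1.5,"ty":4.5,"tz":0,"wx":0,"wy":0,"wz":-7.6},
  {"grip":10,"tx":-2,"ty":7.5,"tz":0,"wx":0,"wy":0,"wz":-13.2},
  {"grip":10,"tx":-2.5,"ty":11.5,"tz":0,"wx":0,"wy":0,"wz":-19.8},
  {"grip":10,"tx":-2.5,"ty":15.5,"tz":0,"wx":0,"wy":0,"wz":-27.2},
  {"grip":10,"tx":-2,"ty":20,"tz":0,"wx":0,"wy":0,"wz":-35},
])

```text
clock: 19.95
tool_pos: [0.5498, 0.0143, 0.203]
tcp_rot: [-3.009, -0.13, 2.19]
ft_force: [-4.2, -2.4, 10.7]
finger_gap: 0.0185
```

arm_command([
  {"grip":10,"tx":1.5,"ty":4.5,"tz":0,"wx":0,"wy":0,"wz":-7.8},
  {"grip":10,"tx":3,"ty":8.5,"tz":0,"wx":0,"wy":0,"wz":-15.2},
  {"grip":10,"tx":5,"ty":12,"tz":0,"wx":0,"wy":0,"wz":-21.8},
  {"grip":10,"tx":7,"ty":14.5,"tz":0,"wx":0,"wy":0,"wz":-27.4},
  {"grip":10,"tx":8.5,"ty":16,"tz":0,"wx":0,"wy":0,"wz":-31.5},
  {"grip":10,"tx":9.5,"ty":17.5,"tz":0,"wx":0,"wy":0,"wz":-34.1},
  {"grip":10,"tx":10,"ty":17.5,"tz":0,"wx":0,"wy":0,"wz":-35},
])

```text
clock: 20.82
tool_pos: [0.56, 0.032, 0.2028]
tcp_rot: [-3.01, -0.13, 1.583]
ft_force: [-2.5, -0.4, 11.1]
finger_gap: 0.0184
```

arm_command([
  {"grip":10,"tx":-2,"ty":2,"tz":-0.5,"wx":-0.5,"wy":-0.5,"wz":0},
  {"grip":10,"tx":-6.5,"ty":6.5,"tz":-1.5,"wx":-1.9,"wy":-1.9,"wz":0},
  {"grip":10,"tx":-13.5,"ty":13,"tz":-4,"wx":-3.7,"wy":-3.8,"wz":0},
  {"grip":10,"tx":-20,"ty":19.5,"tz":-6,"wx":-5.5,"wy":-5.7,"wz":0},
  {"grip":10,"tx":-24.5,"ty":24,"tz":-8,"wx":-6.8,"wy":-7.1,"wz":0},
  {"grip":10,"tx":-26.5,"ty":25.5,"tz":-8.5,"wx":-7.3,"wy":-7.6,"wz":0},
])

```text
clock: 21.58
tool_pos: [0.5338, 0.0568, 0.1952]
tcp_rot: [3.139, 0.003, 1.592]
ft_force: [6.0, -11.7, 17.6]
finger_gap: 0.0182
```

```bash
python3 - <<'E'
from h import *
rep();overlay('scene',300,140,200,130,4,'o5')
E
```

```text
t 21.57 err mm [-0.  -0.6  0.6] deg [-0.17 -0.08 -0.01] F [  6.  -11.7  17.6] T [-2.49 -0.66 -0.13] gap 18.2
```

View pics/o5.png

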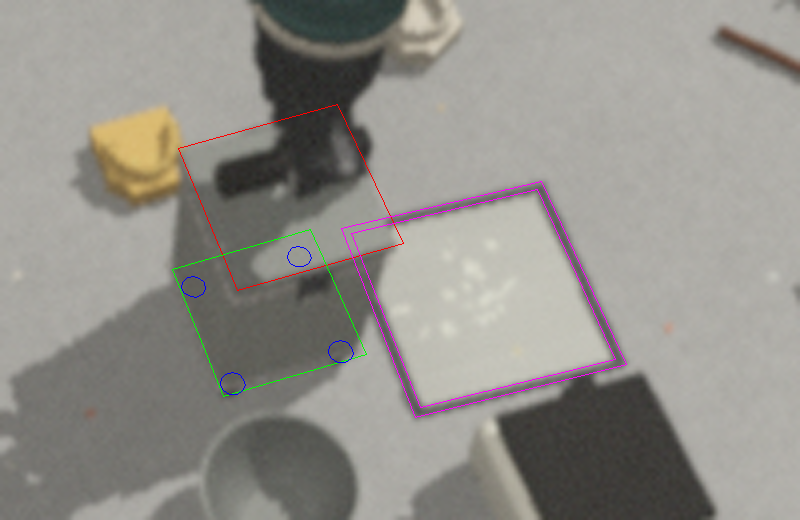

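```bash
python3 - <<'E'
from h import *
f=imaging.grab_frame('scene');crop(f,330,150,90,100,6,'o6')
import json;st=json.load(open('st.json'));print(st['c'])
E
```

```text
[0.5339200090241164, 0.0550108352940314]
```

View pics/o6.png

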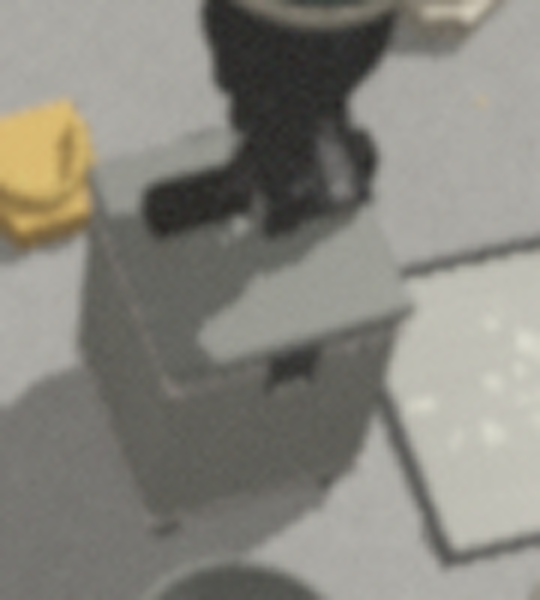

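```bash
python3 - <<'E'
from h import *
import json
f=fix(imaging.grab_frame('scene'));st=json.load(open('st.json'));C=R_.from_euler('z',st['psi']);t=np.r_[st['c'],0]
for uv,z,l in (((398.3,199.7),.172,[57,57]),((358.7,214.2),.172,[57,-57]),((345.3,178.3),.172,[-57,-57]),((357.2,237.5),0.003,[50,-42]),((383.8,230.5),0.003,[50,42])):
    print(onz(f,uv,z)[:2].round(4),(C.apply(np.r_[l,0])*1e-3+t)[:2].round(4))
E
```

```text
[0.5864 0.1087] [0.5897 0.1132]
[ 0.5974 -0.0034] [ 0.5921 -0.0008]
[ 0.4844 -0.0019] [ 0.4781 -0.0032]
[0.5839 0.0096] [0.5848 0.0141]
[0.5849 0.0908] [0.583 0.098]
```

arm_command([
  {"grip":40,"tx":0,"ty":0,"tz":0,"wx":0,"wy":0,"wz":0},
  {"grip":40,"tx":0,"ty":-4,"tz":0,"wx":0,"wy":0,"wz":0},
  {"grip":40,"tx":0,"ty":-4,"tz":0,"wx":0,"wy":0,"wz":0},
  {"grip":10,"tx":0,"ty":-4,"tz":0,"wx":0,"wy":0,"wz":0},
  {"grip":10,"tx":0,"ty":-4,"tz":0,"wx":0,"wy":0,"wz":0},
  {"grip":10,"tx":0,"ty":-4,"tz":0,"wx":0,"wy":0,"wz":0},
  {"grip":10,"tx":0,"ty":-4,"tz":0,"wx":0,"wy":0,"wz":0},
  {"grip":10,"tx":0,"ty":-4,"tz":0,"wx":0,"wy":0,"wz":0},
], force=120)

```text
clock: 22.72
tool_pos: [0.5336, 0.0535, 0.194]
tcp_rot: [3.141, -0.0, 1.593]
ft_force: [4.7, -0.6, 2.5]
finger_gap: 0.0181
```

```bash
python3 - <<'E'
from h import *
import json
s=rep()
f=imaging.grab_frame('wrist');save(f,'w7');f=imaging.grab_frame('scene');crop(f,330,150,90,100,6,'s7')
E
```

```text
t 22.73 err mm [-0.3 -3.9 -0.5] deg [ 0.02  0.05 -0.  ] F [ 4.7 -0.6  2.5] T [-0.02 -0.73  0.06] gap 18.1
```

View pics/w7.png

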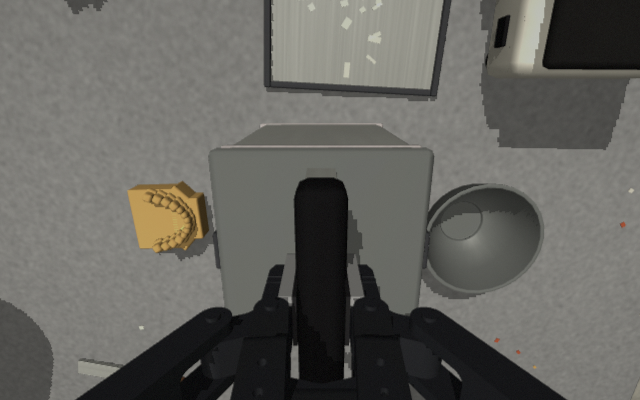

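View pics/s7.png

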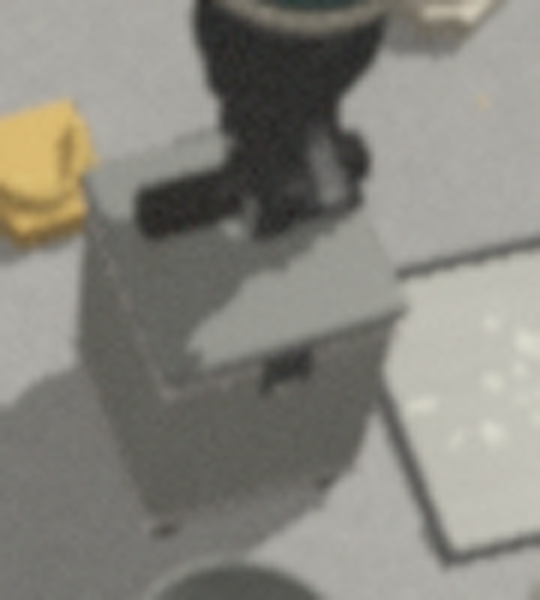

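```bash
python3 - <<'E'
from h import *
s=arm.sense();f=wristcal(imaging.grab_frame('wrist'),s)
for uv,z in (((321,178),.224),((297,181),.224),((347,181),.224),((212,149),.172),((431,148),.172),((264,88),.006),((437,97),.006)): print(uv,onz(f,uv,z).round(4))
E
```

```text
(321, 178) [0.5321 0.1074 0.224 ]
(297, 181) [0.5239 0.1062 0.224 ]
(347, 181) [0.541  0.1066 0.224 ]
(212, 149) [0.4792 0.1074 0.172 ]
(431, 148) [0.5856 0.1102 0.172 ]
(264, 88) [0.4791 0.1358 0.006 ]
(437, 97) [0.6403 0.1313 0.006 ]
```

```bash
python3 - <<'E'
from h import *
import gen
s=arm.sense();R=R_.from_euler('xyz',s['tcp_rot']);c=[.5335,.053];psi=np.radians(1.3)
C=R_.from_euler('z',psi)
gen.save(dict(p=s['tool_pos'].tolist(),q=R.as_quat().tolist(),c=c,psi=psi,g=C.inv().apply(s['tool_pos']-np.r_[c,0]).tolist(),Rg=(C.inv()*R).as_quat().tolist()))
E
for x in 70,70 72,72 75,75 78,78 75,78; do IFS=, read a b <<< $x; echo $x; python3 clr.py "[(3,$a),(1,-$b)]" 12;done
```

```text
70,70
3 70 min rim clr feet,belly [6.3 6. ] c [0.545 0.131] 71.3 feet tray [[-43.0, -29.0], [37.0, -54.0], [13.0, -134.0], [-68.0, -110.0]] PV [ -76. -114.]
1 -70 min rim clr feet,belly [6.3 6.2] c [0.557 0.208] 1.3 feet tray [[34.0, 40.0], [38.0, -44.0], [-45.0, -48.0], [-50.0, 36.0]] PV [ 45. -50.]
72,72
3 72 min rim clr feet,belly [6.3 6. ] c [0.544 0.133] 73.3 feet tray [[-46.0, -28.0], [35.0, -50.0], [13.0, -131.0], [-68.0, -110.0]] PV [ -76. -114.]
1 -72 min rim clr feet,belly [6.3 6.3] c [0.555 0.212] 1.3 feet tray [[32.0, 44.0], [36.0, -40.0], [-48.0, -44.0], [-52.0, 40.0]] PV [ 43. -46.]
75,75
3 75 min rim clr feet,belly [6.3 6. ] c [0.542 0.136] 76.3 feet tray [[-51.0, -27.0], [32.0, -44.0], [14.0, -127.0], [-68.0, -109.0]] PV [ -76. -114.]
1 -75 min rim clr feet,belly [6.3 6.4] c [0.551 0.219] 1.3 feet tray [[28.0, 50.0], [32.0, -34.0], [-51.0, -38.0], [-56.0, 46.0]] PV [ 39. -40.]
78,78
3 78 min rim clr feet,belly [6.3 6. ] c [0.541 0.139] 79.3 feet tray [[-55.0, -26.0], [28.0, -39.0], [15.0, -122.0], [-68.0, -109.0]] PV [ -76. -114.]
1 -78 min rim clr feet,belly [6.3 6.4] c [0.548 0.225] 1.3 feet tray [[24.0, 56.0], [28.0, -28.0], [-56.0, -32.0], [-60.0, 52.0]] PV [ 35. -34.]
75,78
3 75 min rim clr feet,belly [6.3 6. ] c [0.542 0.136] 76.3 feet tray [[-51.0, -27.0], [32.0, -44.0], [14.0, -127.0], [-68.0, -109.0]] PV [ -76. -114.]
1 -78 min rim clr feet,belly [6.3 6.4] c [0.554 0.221] -1.7 feet tray [[33.0, 51.0], [33.0, -33.0], [-51.0, -33.0], [-51.0, 51.0]] PV [ 39. -40.]
```

```bash
python3 -c "
import gen;gen.pivot(3,12,72)"
```

```text
[{"grip": 10, "tx": -1, "ty": 1, "tz": 0.5, "wx": -0.3, "wy": -0.3, "wz": -0}, {"grip": 10, "tx": -4.5, "ty": 4, "tz": 1.5, "wx": -1.2, "wy": -1.3, "wz": 0}, {"grip": 10, "tx": -9, "ty": 9, "tz": 3, "wx": -2.6, "wy": -2.7, "wz": -0}, {"grip": 10, "tx": -15, "ty": 14.5, "tz": 5, "wx": -4.1, "wy": -4.3, "wz": -0}, {"grip": 10, "tx": -21, "ty": 20, "tz": 7, "wx": -5.7, "wy": -6, "wz": 0}, {"grip": 10, "tx": -25.5, "ty": 24.5, "tz": 8, "wx": -7.1, "wy": -7.4, "wz": 0}, {"grip": 10, "tx": -29, "ty": 28, "tz": 8.5, "wx": -8, "wy": -8.3, "wz": 0}, {"grip": 10, "tx": -30, "ty": 29, "tz": 9, "wx": -8.3, "wy": -8.7, "wz": 0}]
[{"grip": 10, "tx": 0, "ty": 0, "tz": 0, "wx": 0, "wy": 0, "wz": 0.9}, {"grip": 10, "tx": 1, "ty": 1, "tz": 0, "wx": 0, "wy": 0, "wz": 3.6}, {"grip": 10, "tx": 2, "ty": 2.5, "tz": 0, "wx": 0, "wy": 0, "wz": 7.9}, {"grip": 10, "tx": 3.5, "ty": 5, "tz": 0, "wx": 0, "wy": 0, "wz": 13.6}, {"grip": 10, "tx": 5, "ty": 7.5, "tz": 0, "wx": 0, "wy": 0, "wz": 20.4}, {"grip": 10, "tx": 6, "ty": 11, "tz": 0, "wx": 0, "wy": 0, "wz": 28}, {"grip": 10, "tx": 6.5, "ty": 14.5, "tz": 0, "w
[... 322 characters left out ...]
"grip": 10, "tx": -2.5, "ty": 14.5, "tz": 0, "wx": 0, "wy": 0, "wz": 32.4}, {"grip": 10, "tx": -3, "ty": 15.5, "tz": 0, "wx": 0, "wy": 0, "wz": 35.1}, {"grip": 10, "tx": -3, "ty": 16, "tz": 0, "wx": 0, "wy": 0, "wz": 36}]
[{"grip": 10, "tx": 2.5, "ty": 1.5, "tz": -0.5, "wx": -0.4, "wy": 0.7, "wz": -0}, {"grip": 10, "tx": 9.5, "ty": 5, "tz": -1.5, "wx": -1.4, "wy": 2.7, "wz": -0}, {"grip": 10, "tx": 18.5, "ty": 10, "tz": -4, "wx": -2.9, "wy": 5.3, "wz": -0}, {"grip": 10, "tx": 28, "ty": 15, "tz": -6.5, "wx": -4.3, "wy": 7.9, "wz": -0}, {"grip": 10, "tx": 34.5, "ty": 18.5, "tz": -8.5, "wx": -5.3, "wy": 9.9, "wz": -0}, {"grip": 10, "tx": 37, "ty": 20, "tz": -9, "wx": -5.7, "wy": 10.6, "wz": 0}]
```

arm_command([
  {"grip":10,"tx":-1,"ty":1,"tz":0.5,"wx":-0.3,"wy":-0.3,"wz":0},
  {"grip":10,"tx":-4.5,"ty":4,"tz":1.5,"wx":-1.2,"wy":-1.3,"wz":0},
  {"grip":10,"tx":-9,"ty":9,"tz":3,"wx":-2.6,"wy":-2.7,"wz":0},
  {"grip":10,"tx":-15,"ty":14.5,"tz":5,"wx":-4.1,"wy":-4.3,"wz":0},
  {"grip":10,"tx":-21,"ty":20,"tz":7,"wx":-5.7,"wy":-6,"wz":0},
  {"grip":10,"tx":-25.5,"ty":24.5,"tz":8,"wx":-7.1,"wy":-7.4,"wz":0},
  {"grip":10,"tx":-29,"ty":28,"tz":8.5,"wx":-8,"wy":-8.3,"wz":0},
  {"grip":10,"tx":-30,"ty":29,"tz":9,"wx":-8.3,"wy":-8.7,"wz":0},
])

```text
clock: 23.88
tool_pos: [0.5031, 0.0827, 0.2028]
tcp_rot: [2.991, 0.148, 1.582]
ft_force: [2.4, -3.7, 0.4]
finger_gap: 0.0183
```

arm_command([
  {"grip":10,"tx":0,"ty":0,"tz":0,"wx":0,"wy":0,"wz":0.9},
  {"grip":10,"tx":1,"ty":1,"tz":0,"wx":0,"wy":0,"wz":3.6},
  {"grip":10,"tx":2,"ty":2.5,"tz":0,"wx":0,"wy":0,"wz":7.9},
  {"grip":10,"tx":3.5,"ty":5,"tz":0,"wx":0,"wy":0,"wz":13.6},
  {"grip":10,"tx":5,"ty":7.5,"tz":0,"wx":0,"wy":0,"wz":20.4},
  {"grip":10,"tx":6,"ty":11,"tz":0,"wx":0,"wy":0,"wz":28},
  {"grip":10,"tx":6.5,"ty":14.5,"tz":0,"wx":0,"wy":0,"wz":36},
])

```text
clock: 24.75
tool_pos: [0.5098, 0.0968, 0.2026]
tcp_rot: [2.993, 0.147, 2.215]
ft_force: [1.2, -2.7, 1.1]
finger_gap: 0.0182
```

arm_command([
  {"grip":10,"tx":0.5,"ty":4,"tz":0,"wx":0,"wy":0,"wz":8},
  {"grip":10,"tx":0,"ty":7,"tz":0,"wx":0,"wy":0,"wz":15.6},
  {"grip":10,"tx":-0.5,"ty":10.5,"tz":0,"wx":0,"wy":0,"wz":22.4},
  {"grip":10,"tx":-1.5,"ty":13,"tz":0,"wx":0,"wy":0,"wz":28.1},
  {"grip":10,"tx":-2.5,"ty":14.5,"tz":0,"wx":0,"wy":0,"wz":32.4},
  {"grip":10,"tx":-3,"ty":15.5,"tz":0,"wx":0,"wy":0,"wz":35.1},
  {"grip":10,"tx":-3,"ty":16,"tz":0,"wx":0,"wy":0,"wz":36},
])

```text
clock: 25.62
tool_pos: [0.5067, 0.1125, 0.2024]
tcp_rot: [2.993, 0.146, 2.839]
ft_force: [0.8, -2.9, 0.8]
finger_gap: 0.0178
```

```bash
python3 - <<'E'
from h import *
f=imaging.grab_frame('scene');crop(f,330,130,140,120,5,'o8');s=arm.sense();print(s['ft_force'],s['torque'])
E
```

```text
[ 1.2876605  -2.65381796  0.95987136] [-1.64948887  0.62429159 -0.01954809]
```

View pics/o8.png

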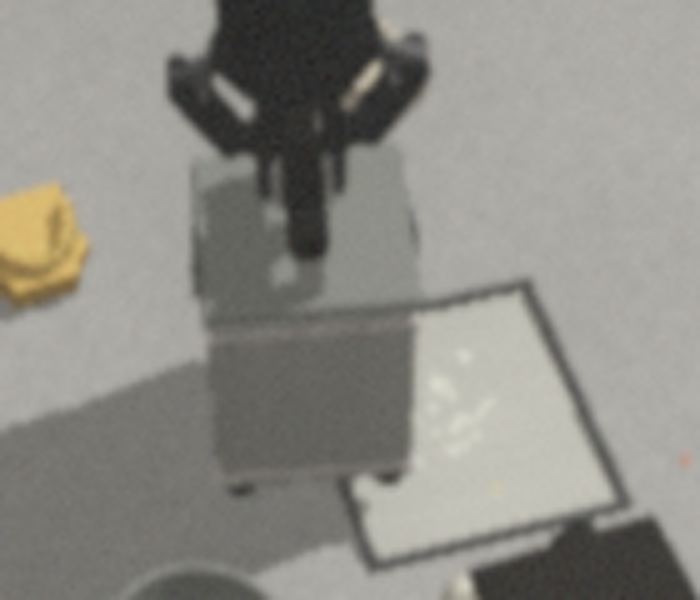

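arm_command([
  {"grip":10,"tx":2.5,"ty":1.5,"tz":-0.5,"wx":-0.4,"wy":0.7,"wz":0},
  {"grip":10,"tx":9.5,"ty":5,"tz":-1.5,"wx":-1.4,"wy":2.7,"wz":0},
  {"grip":10,"tx":18.5,"ty":10,"tz":-4,"wx":-2.9,"wy":5.3,"wz":0},
  {"grip":10,"tx":28,"ty":15,"tz":-6.5,"wx":-4.3,"wy":7.9,"wz":0},
  {"grip":10,"tx":34.5,"ty":18.5,"tz":-8.5,"wx":-5.3,"wy":9.9,"wz":0},
  {"grip":10,"tx":37,"ty":20,"tz":-9,"wx":-5.7,"wy":10.6,"wz":0},
])

```text
clock: 26.42
tool_pos: [0.544, 0.1328, 0.1947]
tcp_rot: [-3.139, -0.003, 2.848]
ft_force: [-14.1, -10.1, 22.8]
finger_gap: 0.0182
```

```bash
python3 - <<'E'
from h import *
rep();overlay('scene',330,130,140,120,5,'o9');s=arm.sense();f=imaging.grab_frame('wrist');save(f,'w9')
E
```

```text
t 26.43 err mm [-0.  -0.2  0.7] deg [-0.15  0.17 -0.05] F [-14.1 -10.1  22.8] T [-2.54  2.95 -0.17] gap 18.2
```

View pics/o9.png

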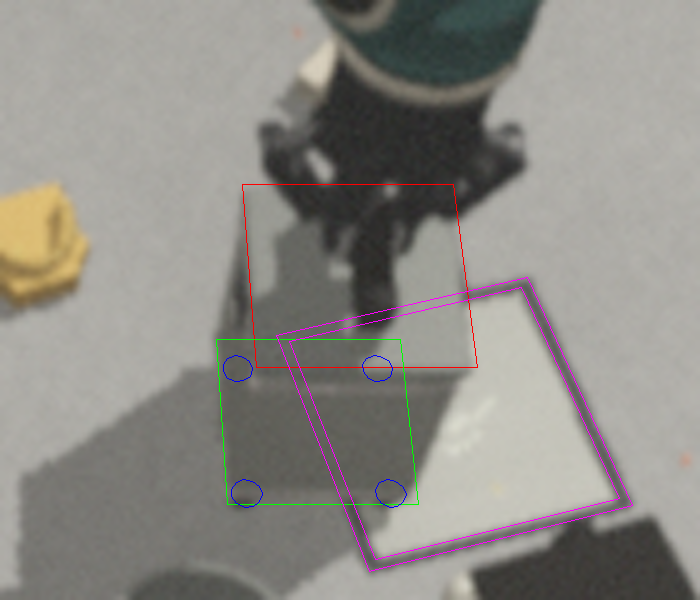

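View pics/w9.png

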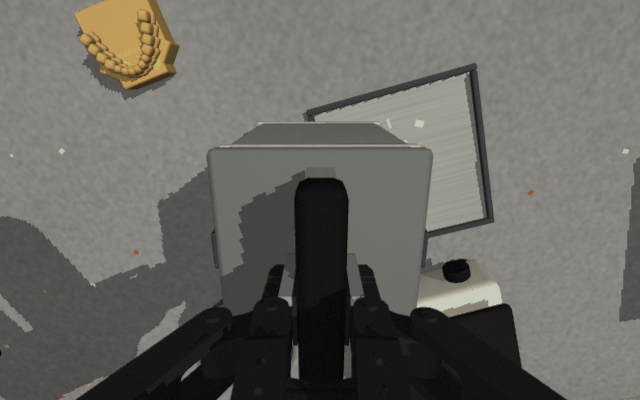

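```bash
python3 - <<'E'
from h import *
import json
s=arm.sense();f=wristcal(imaging.grab_frame('wrist'),s)
for uv,z in (((477,66),.006),((493,221),.006),((306,110),.006)): print('tray',onz(f,uv,z).round(4))
a,b=[onz(f,uv,.172) for uv in ((210,149),(432,149))]
d=(b-a)[:2];psi=np.arctan2(d[1],d[0]);n=np.array([-np.sin(psi),np.cos(psi)])
print(a,b,np.degrees(psi),np.hypot(*d),'c',((a+b)[:2]/2-n*.057))
st=json.load(open('st.json'));print(st['c'],np.degrees(st['psi']))
E
```

```text
tray [0.4864 0.2983 0.006 ]
tray [0.6427 0.2921 0.006 ]
tray [0.4783 0.1377 0.006 ]
[0.47550413 0.09694367 0.172     ] [0.50681824 0.20081449 0.172     ] 73.22342561899539 0.10848834292522766 c [0.54573513 0.13242658]
[0.5442723385522261, 0.13267393424605334] 73.3
```

arm_command([
  {"grip":40,"tx":0,"ty":0,"tz":0,"wx":0,"wy":0,"wz":0},
  {"grip":40,"tx":0,"ty":0,"tz":0,"wx":0,"wy":0,"wz":0},
  {"grip":40,"tx":0,"ty":0,"tz":0,"wx":0,"wy":0,"wz":0},
  {"grip":10,"tx":0,"ty":0,"tz":0,"wx":0,"wy":0,"wz":0},
  {"grip":10,"tx":0,"ty":0,"tz":0,"wx":0,"wy":0,"wz":0},
  {"grip":10,"tx":0,"ty":0,"tz":0,"wx":0,"wy":0,"wz":0},
  {"grip":10,"tx":0,"ty":0,"tz":0,"wx":0,"wy":0,"wz":0},
  {"grip":10,"tx":0,"ty":0,"tz":0,"wx":0,"wy":0,"wz":0},
])

```text
clock: 27.58
tool_pos: [0.5438, 0.1325, 0.1941]
tcp_rot: [-3.141, -0.0, 2.849]
ft_force: [-3.3, -5.6, 3.5]
finger_gap: 0.0183
```

```bash
sed -i 's/TR=np.array(\[.563,.212\])/TR=np.array([.5625,.2135])/' plan.py; python3 - <<'E'
from h import *
import gen
s=rep();R=R_.from_euler('xyz',s['tcp_rot']);c=[.5452,.1325];psi=np.radians(73.3)
C=R_.from_euler('z',psi)
gen.save(dict(p=s['tool_pos'].tolist(),q=R.as_quat().tolist(),c=c,psi=psi,g=C.inv().apply(s['tool_pos']-np.r_[c,0]).tolist(),Rg=(C.inv()*R).as_quat().tolist()))
E
python3 clr.py "[(1,-74)]" 12
python3 -c "
import gen;gen.pivot(1,12,-74)"
```

```text
t 27.57 err mm [-0.2 -0.5  0.1] deg [-0.08  0.01 -0.03] F [-3.3 -5.6  3.5] T [-0.98  0.51 -0.02] gap 18.3
1 -74 min rim clr feet,belly [6.3 6.3] c [0.558 0.214] -0.7 feet tray [[36.0, 43.0], [38.0, -41.0], [-46.0, -42.0], [-48.0, 41.0]] PV [ 44. -47.]
[{"grip": 10, "tx": 1.5, "ty": 0.5, "tz": 0.5, "wx": -0.2, "wy": 0.4, "wz": 0}, {"grip": 10, "tx": 5.5, "ty": 3, "tz": 1.5, "wx": -0.8, "wy": 1.5, "wz": -0}, {"grip": 10, "tx": 11, "ty": 6, "tz": 3, "wx": -1.8, "wy": 3.3, "wz": -0}, {"grip": 10, "tx": 18, "ty": 10, "tz": 5, "wx": -2.8, "wy": 5.3, "wz": 0}, {"grip": 10, "tx": 25.5, "ty": 13.5, "tz": 7, "wx": -3.9, "wy": 7.3, "wz": 0}, {"grip": 10, "tx": 31.5, "ty": 17, "tz": 8.5, "wx": -4.9, "wy": 9, "wz": -0}, {"grip": 10, "tx": 35.5, "ty": 19, "tz": 9, "wx": -5.5, "wy": 10.2, "wz": 0}, {"grip": 10, "tx": 37, "ty": 20, "tz": 9, "wx": -5.7, "wy": 10.6, "wz": 0}]
[{"grip": 10, "tx": -0.5, "ty": 0.5, "tz": 0, "wx": 0, "wy": 0, "wz": -0.9}, {"grip": 10, "tx": -1, "ty": 1.5, "tz": 0, "wx": 0, "wy": 0, "wz": -3.7}, {"grip": 10, "tx": -1.5, "ty": 3.5, "tz": 0, "wx": 0, "wy": 0, "wz": -8.1}, {"
[... 589 characters left out ...]
 -28.9}, {"grip": 10, "tx": 7, "ty": 14, "tz": 0, "wx": 0, "wy": 0, "wz": -33.3}, {"grip": 10, "tx": 8, "ty": 15, "tz": 0, "wx": 0, "wy": 0, "wz": -36.1}, {"grip": 10, "tx": 8, "ty": 15, "tz": 0, "wx": 0, "wy": 0, "wz": -37}]
[{"grip": 10, "tx": -2, "ty": 2.5, "tz": 0, "wx": -0.6, "wy": -0.6, "wz": 0}, {"grip": 10, "tx": -7.5, "ty": 8, "tz": -1.5, "wx": -2.2, "wy": -2.1, "wz": 0}, {"grip": 10, "tx": -14.5, "ty": 15.5, "tz": -4, "wx": -4.3, "wy": -4.2, "wz": 0}, {"grip": 10, "tx": -22, "ty": 23, "tz": -6.5, "wx": -6.5, "wy": -6.3, "wz": 0}, {"grip": 10, "tx": -27, "ty": 28, "tz": -8, "wx": -8, "wy": -7.8, "wz": 0}, {"grip": 10, "tx": -29, "ty": 30, "tz": -9, "wx": -8.6, "wy": -8.4, "wz": -0}]
```

arm_command([
  {"grip":10,"tx":1.5,"ty":0.5,"tz":0.5,"wx":-0.2,"wy":0.4,"wz":0},
  {"grip":10,"tx":5.5,"ty":3,"tz":1.5,"wx":-0.8,"wy":1.5,"wz":0},
  {"grip":10,"tx":11,"ty":6,"tz":3,"wx":-1.8,"wy":3.3,"wz":0},
  {"grip":10,"tx":18,"ty":10,"tz":5,"wx":-2.8,"wy":5.3,"wz":0},
  {"grip":10,"tx":25.5,"ty":13.5,"tz":7,"wx":-3.9,"wy":7.3,"wz":0},
  {"grip":10,"tx":31.5,"ty":17,"tz":8.5,"wx":-4.9,"wy":9,"wz":0},
  {"grip":10,"tx":35.5,"ty":19,"tz":9,"wx":-5.5,"wy":10.2,"wz":0},
  {"grip":10,"tx":37,"ty":20,"tz":9,"wx":-5.7,"wy":10.6,"wz":0},
])

```text
clock: 28.58
tool_pos: [0.581, 0.1528, 0.2031]
tcp_rot: [-2.991, -0.149, 2.837]
ft_force: [-5.6, -4.2, 5.5]
finger_gap: 0.0184
```

arm_command([
  {"grip":10,"tx":-0.5,"ty":0.5,"tz":0,"wx":0,"wy":0,"wz":-0.9},
  {"grip":10,"tx":-1,"ty":1.5,"tz":0,"wx":0,"wy":0,"wz":-3.7},
  {"grip":10,"tx":-1.5,"ty":3.5,"tz":0,"wx":0,"wy":0,"wz":-8.1},
  {"grip":10,"tx":-2.5,"ty":6,"tz":0,"wx":0,"wy":0,"wz":-13.9},
  {"grip":10,"tx":-3,"ty":9.5,"tz":0,"wx":0,"wy":0,"wz":-20.9},
  {"grip":10,"tx":-3,"ty":13.5,"tz":0,"wx":0,"wy":0,"wz":-28.8},
  {"grip":10,"tx":-2.5,"ty":17.5,"tz":0,"wx":0,"wy":0,"wz":-37},
])

```text
clock: 29.45
tool_pos: [0.5783, 0.1704, 0.2029]
tcp_rot: [-2.992, -0.148, 2.187]
ft_force: [-2.5, -3.2, 1.8]
finger_gap: 0.0183
```

arm_command([
  {"grip":10,"tx":0.5,"ty":3.5,"tz":0,"wx":0,"wy":0,"wz":-8.2},
  {"grip":10,"tx":2,"ty":7,"tz":0,"wx":0,"wy":0,"wz":-16.1},
  {"grip":10,"tx":4,"ty":10,"tz":0,"wx":0,"wy":0,"wz":-23.1},
  {"grip":10,"tx":5.5,"ty":12.5,"tz":0,"wx":0,"wy":0,"wz":-28.9},
  {"grip":10,"tx":7,"ty":14,"tz":0,"wx":0,"wy":0,"wz":-33.3},
  {"grip":10,"tx":8,"ty":15,"tz":0,"wx":0,"wy":0,"wz":-36.1},
  {"grip":10,"tx":8,"ty":15,"tz":0,"wx":0,"wy":0,"wz":-37},
])

```text
clock: 30.32
tool_pos: [0.5865, 0.1852, 0.2028]
tcp_rot: [-2.993, -0.148, 1.546]
ft_force: [-0.7, -1.4, -0.7]
finger_gap: 0.0181
```

```bash
python3 - <<'E'
from h import *
f=imaging.grab_frame('scene');crop(f,330,130,140,120,5,'o10');f=imaging.grab_frame('wrist');save(f,'w10')
s=arm.sense();print(s['ft_force'],s['torque'])
E
```

```text
[ 0.06988598 -2.24797409 -0.36668304] [-1.45062339 -0.61725952  0.07778229]
```

View pics/o10.png

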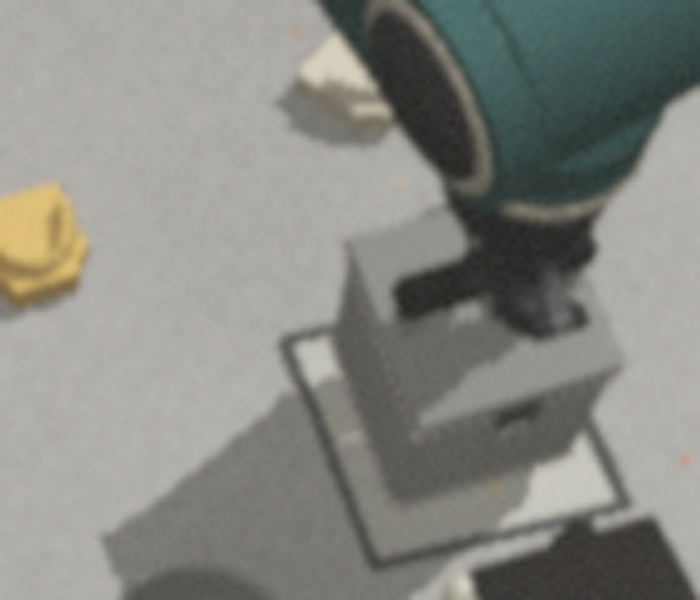

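View pics/w10.png

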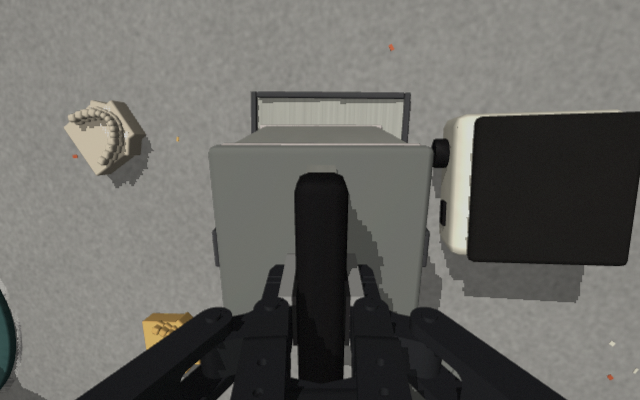

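arm_command([
  {"grip":10,"tx":-2,"ty":2.5,"tz":0,"wx":-0.6,"wy":-0.6,"wz":0},
  {"grip":10,"tx":-7.5,"ty":8,"tz":-1.5,"wx":-2.2,"wy":-2.1,"wz":0},
  {"grip":10,"tx":-14.5,"ty":15.5,"tz":-4,"wx":-4.3,"wy":-4.2,"wz":0},
  {"grip":10,"tx":-22,"ty":23,"tz":-6.5,"wx":-6.5,"wy":-6.3,"wz":0},
  {"grip":10,"tx":-27,"ty":28,"tz":-8,"wx":-8,"wy":-7.8,"wz":0},
  {"grip":10,"tx":-29,"ty":30,"tz":-9,"wx":-8.6,"wy":-8.4,"wz":0},
])

```text
clock: 31.18
tool_pos: [0.557, 0.2156, 0.1946]
tcp_rot: [3.139, 0.001, 1.558]
ft_force: [3.6, -10.8, 6.8]
finger_gap: 0.0183
```

```bash
python3 - <<'E'
from h import *
rep();overlay('scene',330,130,140,120,5,'o11');f=imaging.grab_frame('wrist');save(f,'w11')
E
```

```text
t 31.18 err mm [-0.4  0.7  0.4] deg [-0.13 -0.21  0.08] F [  3.6 -10.8   6.8] T [-2.6  -0.91 -0.28] gap 18.3
```

View pics/o11.png

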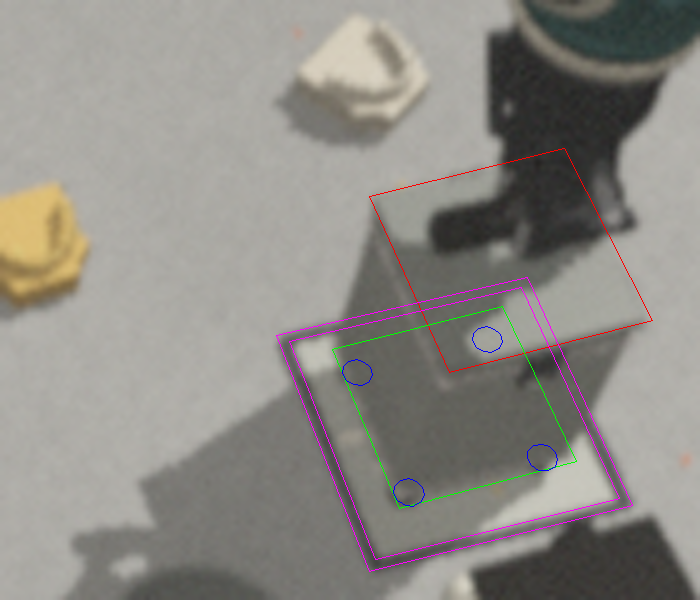

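View pics/w11.png

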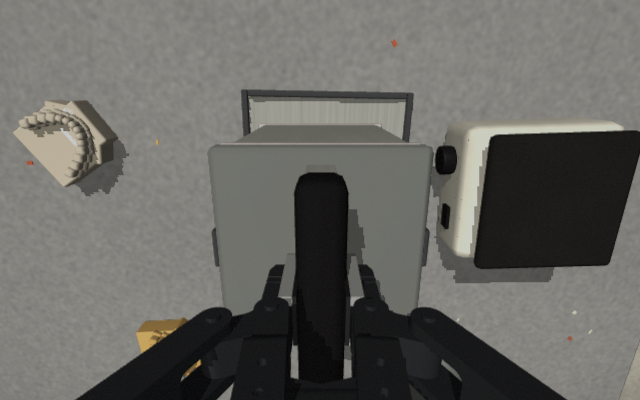

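arm_command([
  {"grip":40,"tx":0,"ty":0,"tz":0,"wx":0,"wy":0,"wz":0},
  {"grip":70,"tx":0,"ty":0,"tz":0,"wx":0,"wy":0,"wz":0},
  {"grip":80,"tx":0,"ty":0,"tz":0,"wx":0,"wy":0,"wz":0},
  {"grip":80,"tx":0,"ty":0,"tz":0,"wx":0,"wy":0,"wz":0},
  {"grip":80,"tx":0,"ty":0,"tz":20,"wx":0,"wy":0,"wz":0},
  {"grip":80,"tx":0,"ty":0,"tz":50,"wx":0,"wy":0,"wz":0},
  {"grip":80,"tx":0,"ty":0,"tz":90,"wx":0,"wy":0,"wz":0},
  {"grip":80,"tx":0,"ty":0,"tz":130,"wx":0,"wy":0,"wz":0},
])

```text
clock: 32.28
tool_pos: [0.5573, 0.2154, 0.3267]
tcp_rot: [3.14, -0.001, 1.558]
ft_force: [-0.2, -0.1, -0.0]
finger_gap: 0.0798
```

arm_command([
  {"grip":80,"tx":-60,"ty":-20,"tz":20,"wx":0,"wy":0,"wz":0},
  {"grip":80,"tx":-120,"ty":-40,"tz":40,"wx":0,"wy":0,"wz":0},
  {"grip":80,"tx":-120,"ty":-40,"tz":40,"wx":0,"wy":0,"wz":0},
  {"grip":80,"tx":-120,"ty":-40,"tz":40,"wx":0,"wy":0,"wz":0},
])

```text
clock: 32.78
tool_pos: [0.4373, 0.1755, 0.3652]
tcp_rot: [3.139, -0.002, 1.558]
ft_force: [0.1, 0.4, 0.5]
finger_gap: 0.0802
```

```bash
python3 - <<'E'
from h import *
s=arm.sense();print(s['clock'],s['ft_force'],s['tool_pos'],s['finger_gap'])
overlay('scene',330,130,140,120,5,'o12');f=imaging.grab_frame('scene');save(f,'s12')
s=arm.sense();f0=imaging.grab_frame('wrist');save(f0,'w12')
f=fix(imaging.grab_frame('top'));save(f,'t12')
E
```

```text
32.775 [0.09030738 0.35164527 0.51654209] [0.43731705 0.17546928 0.36515954] 0.08015120606472859
```

View pics/o12.png

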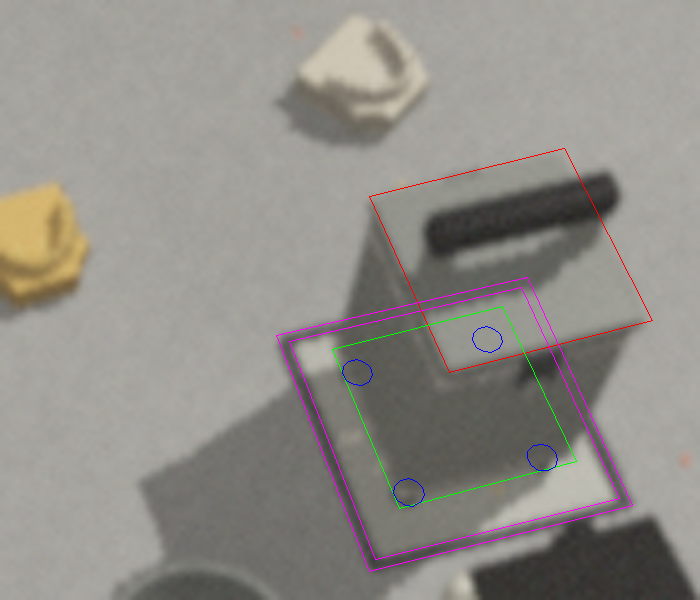

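View pics/s12.png

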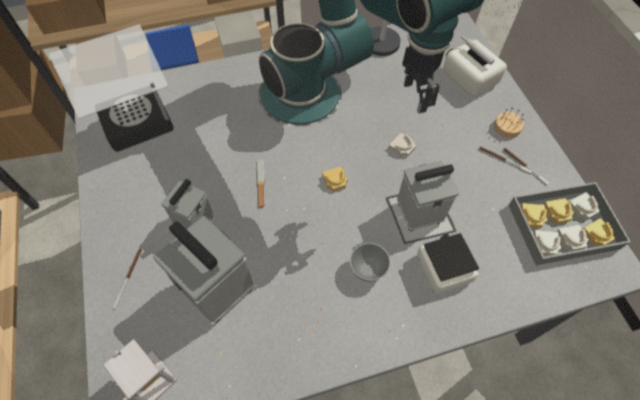

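View pics/w12.png

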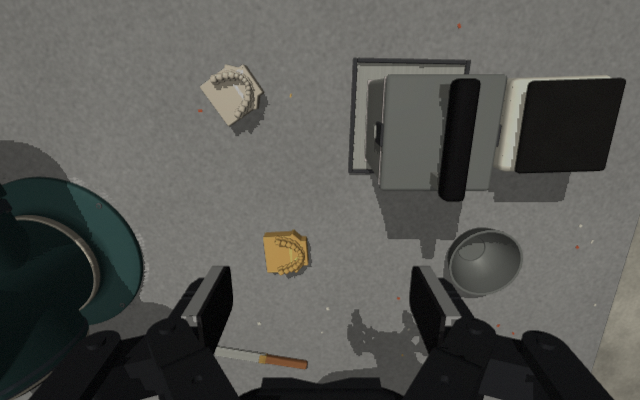

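```bash
python3 - <<'E'
from h import *
s=arm.sense();f=wristcal(imaging.grab_frame('wrist'),s)
L=np.array([onz(f,u,.172)[:2] for u in ((386,75),(506,75),(502,191),(381,188))]);print(L.round(3).tolist(),L.mean(0))
T=np.array([onz(f,u,.006)[:2] for u in ((354,59),(470,61),(349,174))]);print(T.round(3).tolist())
g=fix(imaging.grab_frame('scene'));f0=imaging.grab_frame('top')
for r in spotter.spot_point(f0,'model_a')+spotter.spot_point(f0,'bowl')+spotter.spot_point(f0,'spatula'): print(onz(fix(f0),r['uv'])[:2].round(3),round(r['p'],2))
print(arm.sense()['clock'])
E
```

```text
[[0.499, 0.27], [0.61, 0.268], [0.624, 0.156], [0.499, 0.161]] [0.55804787 0.21388504]
[[0.484, 0.296], [0.643, 0.292], [0.48, 0.135]]
[0.368 0.009] 0.61
[0.677 0.009] 0.65
[ 0.326 -0.22 ] 0.88
[0.54  0.209] 0.17
33.275
```

```bash
python3 -c "
from h import *
print(arm.job_done())"
```

```text
the job is handed in; nothing more can be done
None
```

The canister is standing inside the spill tray, square with it and let go. I handed the job in at about 33 s of the 72 s allowed; no verdict was reported.

I gripped it by the handle and walked it in seven pivots, each tipped 10 to 12° onto one foot, turned, then set down flat. The feet, in order, were 3, 1, 0, 3, 1, 3, 1. I opened and re-closed the grip twice while it stood flat, to take out slip. The sixth pivot put the leading feet over the rim, and the last was made on foot 1 already inside the tray.

What the last checks showed:
- **Position:** the wrist camera puts the canister's middle at about (0.558, 0.214) and the tray's at about (0.5625, 0.2135). The soles should be at most about 48 mm from the tray's middle along each axis, against the 67 mm allowed.
- **Attitude:** it looks upright with all four feet down. The turn is within about 2° of the tray by the commanded path. I had no direct tilt or sole-height reading.
- **Let go:** the gripper is open and clear above, with about 0.5 N on the wrist sensor, which is noise level.
- **Bystanders:** model_a, the bowl and the spatula were found again within about 6 mm of where they started, which is within the detector's scatter. The detector did not report model_b in that last picture; by eye in the scene view it is where it was.

**Disagreement:** partway along, the scene camera put the canister up to about 4 mm behind my predicted path. I re-measured with the wrist camera and corrected it before crossing the rim.

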